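Set up the second tier of the bead kiln's furniture

ROBOT

A 6-joint arm with a two-finger parallel gripper is mounted at the origin on a cart in front of the work surface, level with it; the furniture and walls round the work are solid. World frame = base frame: x ahead of the robot, y to its left, z up, the work surface at z = 0. Lengths are in m, angles in degrees, forces in N, time in s.
With the tool pointing down it reaches from about 0.35 to 0.875 m from the base axis. Payload 4.2 kg.
Tool frame: the origin (TCP) lies on the centre line of the jaws, within the pads' length; the fingertips stand 25 mm ahead of it and the grasp point (between the pads) lies 6 mm ahead of it (finger_overhang is the distance from the TCP to the fingertips, in m); z points along the fingers, y is the line along which they close (so a half turn about z gives the same grasp; the last joint's range is limited). The gripper opens to 87 mm and grips with 3 to 60 N. Pads are 19 mm wide; open, the fingers measure 117 mm over their backs; the gripper's body (75 mm by 190 mm) begins 51 mm behind the grasp point.
Start: joints at [-51.131, 22.042, 0.453, 0, -68.411, -14.817], TCP at [0.255, -0.571, 0.21] pointing down, gripper open.
Joint ranges: [-179.83, 179.83], [-69.29, 118.12], [-61.27, 80.66], [-181.25, 117.63], [-171.15, -9.14], [-177.46, 177.46]. Speed limits (degrees/s): [159.86, 159.86, 180, 180, 180, 180].

INTERFACE

Orientations are given as a 3x3 rotation matrix whose columns are the frame's x, y, z axes.
In Python, from station import sense, capture, finish_job, spot_in, tip_of, finger_overhang gives the robot as it stands. The module is installed in compiled form; this text tells all that it offers.
- The arm moves only by the tool servo_tool, never from a script. Its arguments are lists of equal length, an entry for each row: "slide": the shift along the tool's x, y, z in m, a list of three; "spin": the turn about the tool's z in degrees; "grip": the closure, from 0 (fully open) to 1 (shut). A call has exactly 5 rows; each row is the pose to reach, as a shift and turn from the pose commanded when the call began, along the tool's axes at that moment; what a row does not reach only later rows make up. A row lasts 1/12 s, in which the tool goes at most 41.7 mm and 7.16 degrees, less where a joint would pass 70% of its speed; a pose out of reach is approached as far as the arm can. A call with a gripper value outside its range is refused whole. The fingers move at their own pace and stop on an object; the grip force is fixed at half the most. Time passes only in rows, so rows that repeat a pose let the fingers close, or fill a call up. It gives the time, the measured TCP pose, the force, the opening and the grip force at its end, in the units of the state.
- sense(): the state, without advancing time (a new reading comes with each control period).
- capture(name): name is "scene" or "top" or "wrist"; returns a dict with "pixels" (400x640x3 uint8, blue, green, red), "depth" (400x640 float32, m along the optical axis (not along the pixel's ray), 0 where there is no reading), "fx", "fy", "cx", "cy" (pixels), "R" (3x3) and "t" (3): a world point X has camera coordinates R X + t; the wrist camera has in their place "hand_eye" (4x4, takes a point from camera to tool coordinates, whose origin is the TCP and whose axes are the flange's). Camera axes: x right, y down, z forward; pixel columns grow to the right and rows downward; lengths in m; the calibration is good to about 2 mm. A picture is of the moment at which its call begins: read the wrist's pose just before it.
- finish_job(): hands the job in; it is judged then, once.
Trained networks look in the newest picture that a camera, given by its name, has taken for a name from the list of things; names that differ only in an ending like _2 or _b are one class to them, and where a whole thing is asked for, a point or a joint stands for the part that bears it (a point fixed in the world has none). Each returns a list of dicts, best first, with "conf" (0 to 1); they miss things now and then, are a little off and sometimes report something else, mostly with a low value. They report only what shows in the picture. A call takes as long as a camera call. They do not tell look-alikes from the thing itself.
- spot_in(thing, camera): "point" ([x, y, z] in m, in world coordinates, good to about 4 mm: the middle of the surface that is visible of it).
- tip_of(thing, camera): "point" ([x, y, z] in m, in world coordinates, good to about 4 mm: a listed point, or the origin of a listed thing).
The state is a dict: "time_s": time; "joints": joint angles; "joint_velocities": joint speeds; "effort": joint torques, N m; "tcp_pos": TCP position; "ee_rot": TCP orientation; "wrist_force": force on the tool from outside, world axes, zero at the start; "moment": the same for the moment, N m; "gripper_width": opening from 0.0 (shut) to 1.0 (fully open); "gripper_force": force on a finger pad.
Only numpy, scipy, OpenCV 4.12 (cv2) and the standard library are available. Lean on these libraries where they do the work, as an engineer would, in place of code of your own. Each camera call takes 0.05 s, during which the arm holds its last target. There are 200 camera calls.

TASK

Set up the second tier of kiln furniture on the bench: of the clay posts standing about, stand the three tall ones upright in the three recesses of the batt, one in each, so that all are the same height, then lay the narrow half shelf flat on top of the three, centred over the batt and running lengthwise along it. The two short posts are not needed: leave them where they stand, and knock no post over.

Things in the scene. Friction and masses are not known exactly. Their poses are not given: they have to be found in the camera images.
- kiln_batt: kiln batt: buff clay slab fast on the table, 110 (x) by 200 (y) by 16 mm. Origin at the centre of its underside, y along its length, z up. Its top has three round dark-floored recesses, 36 mm wide, 4 mm deep (floor 12 mm above the origin), centred at (x, y) = (-21, -60), (21, -60) and (0, 60) mm in its frame: a pair side by side at one end, one at the other
- half_shelf: half shelf: narrow clay slab with a white-coated top, 62 (x) by 160 (y) by 12 mm, about 0.25 kg, lying flat on the table. Origin at the centre of its underside, y along its length, z up; can be gripped across its 62 mm width at the middle. Either end may point either way
- post_tall_a: tall kiln post: plain upright cylinder of buff fired clay, 26 mm diameter, 60 mm high, about 65 g, with an 11 mm blind hole in its top; stands on the table. Origin at the centre of its underside, z up its axis. The three tall posts are alike and any of them may go in any recess
- post_tall_b: tall kiln post: plain upright cylinder of buff fired clay, 26 mm diameter, 60 mm high, about 65 g, with an 11 mm blind hole in its top; stands on the table. Origin at the centre of its underside, z up its axis. The three tall posts are alike and any of them may go in any recess
- post_tall_c: tall kiln post: plain upright cylinder of buff fired clay, 26 mm diameter, 60 mm high, about 65 g, with an 11 mm blind hole in its top; stands on the table. Origin at the centre of its underside, z up its axis. The three tall posts are alike and any of them may go in any recess
- post_short_a: short kiln post: as the tall ones, 26 mm diameter, but only 40 mm high; stands on the table and is not wanted. Origin at the centre of its underside, z up its axis
- post_short_b: short kiln post: as the tall ones, 26 mm diameter, but only 40 mm high; stands on the table and is not wanted. Origin at the centre of its underside, z up its axis
Not all that is in view belongs to the job. What is shaped like the post_tall_a but blue or green is not meant.

How it is judged (in metres and radians):
On the way, in this order (a step that is already met when the one before it is completed fails the run):
1. the three tall posts stand upright in the three recesses of the batt, released (((x of post_tall_a in the frame of kiln_batt between -0.029 and -0.013 m and y of post_tall_a in the frame of kiln_batt between -0.068 and -0.052 m and z of post_tall_a in the frame of kiln_batt between 0.01 and 0.014 m and angle between post_tall_a's own z axis and vertical below 0.06 rad and linear speed of post_tall_a below 0.03 m/s) or (x of post_tall_b in the frame of kiln_batt between -0.029 and -0.013 m and y of post_tall_b in the frame of kiln_batt between -0.068 and -0.052 m and z of post_tall_b in the frame of kiln_batt between 0.01 and 0.014 m and angle between post_tall_b's own z axis and vertical below 0.06 rad and linear speed of post_tall_b below 0.03 m/s) or (x of post_tall_c in the frame of kiln_batt between -0.029 and -0.013 m and y of post_tall_c in the frame of kiln_batt between -0.068 and -0.052 m and z of post_tall_c in the frame of kiln_batt between 0.01 and 0.014 m and angle between post_tall_c's own z axis and vertical below 0.06 rad and linear speed of post_tall_c below 0.03 m/s)) and ((x of post_tall_a in the frame of kiln_batt between 0.013 and 0.029 m and y of post_tall_a in the frame of kiln_batt between -0.068 and -0.052 m and z of post_tall_a in the frame of kiln_batt between 0.01 and 0.014 m and angle between post_tall_a's own z axis and vertical below 0.06 rad and linear speed of post_tall_a below 0.03 m/s) or (x of post_tall_b in the frame of kiln_batt between 0.013 and 0.029 m and y of post_tall_b in the frame of kiln_batt between -0.068 and -0.052 m and z of post_tall_b in the frame of kiln_batt between 0.01 and 0.014 m and angle between post_tall_b's own z axis and vertical below 0.06 rad and linear speed of post_tall_b below 0.03 m/s) or (x of post_tall_c in the frame of kiln_batt between 0.013 and 0.029 m and y of post_tall_c in the frame of kiln_batt between -0.068 and -0.052 m and z of post_tall_c in the frame of kiln_batt between 0.01 and 0.014 m and angle between post_tall_c's own z axis and vertical below 0.06 rad and linear speed of post_tall_c below 0.03 m/s)) and ((x of post_tall_a in the frame of kiln_batt between -0.008 and 0.008 m and y of post_tall_a in the frame of kiln_batt between 0.052 and 0.068 m and z of post_tall_a in the frame of kiln_batt between 0.01 and 0.014 m and angle between post_tall_a's own z axis and vertical below 0.06 rad and linear speed of post_tall_a below 0.03 m/s) or (x of post_tall_b in the frame of kiln_batt between -0.008 and 0.008 m and y of post_tall_b in the frame of kiln_batt between 0.052 and 0.068 m and z of post_tall_b in the frame of kiln_batt between 0.01 and 0.014 m and angle between post_tall_b's own z axis and vertical below 0.06 rad and linear speed of post_tall_b below 0.03 m/s) or (x of post_tall_c in the frame of kiln_batt between -0.008 and 0.008 m and y of post_tall_c in the frame of kiln_batt between 0.052 and 0.068 m and z of post_tall_c in the frame of kiln_batt between 0.01 and 0.014 m and angle between post_tall_c's own z axis and vertical below 0.06 rad and linear speed of post_tall_c below 0.03 m/s)) and contact force between the fingers and post_tall_a below 0.1 N and contact force between the fingers and post_tall_b below 0.1 N and contact force between the fingers and post_tall_c below 0.1 N), for 0.2 s.
2. the half shelf lies flat on the three posts (((x of post_tall_a in the frame of kiln_batt between -0.029 and -0.013 m and y of post_tall_a in the frame of kiln_batt between -0.068 and -0.052 m and z of post_tall_a in the frame of kiln_batt between 0.01 and 0.014 m and angle between post_tall_a's own z axis and vertical below 0.06 rad and linear speed of post_tall_a below 0.03 m/s) or (x of post_tall_b in the frame of kiln_batt between -0.029 and -0.013 m and y of post_tall_b in the frame of kiln_batt between -0.068 and -0.052 m and z of post_tall_b in the frame of kiln_batt between 0.01 and 0.014 m and angle between post_tall_b's own z axis and vertical below 0.06 rad and linear speed of post_tall_b below 0.03 m/s) or (x of post_tall_c in the frame of kiln_batt between -0.029 and -0.013 m and y of post_tall_c in the frame of kiln_batt between -0.068 and -0.052 m and z of post_tall_c in the frame of kiln_batt between 0.01 and 0.014 m and angle between post_tall_c's own z axis and vertical below 0.06 rad and linear speed of post_tall_c below 0.03 m/s)) and ((x of post_tall_a in the frame of kiln_batt between 0.013 and 0.029 m and y of post_tall_a in the frame of kiln_batt between -0.068 and -0.052 m and z of post_tall_a in the frame of kiln_batt between 0.01 and 0.014 m and angle between post_tall_a's own z axis and vertical below 0.06 rad and linear speed of post_tall_a below 0.03 m/s) or (x of post_tall_b in the frame of kiln_batt between 0.013 and 0.029 m and y of post_tall_b in the frame of kiln_batt between -0.068 and -0.052 m and z of post_tall_b in the frame of kiln_batt between 0.01 and 0.014 m and angle between post_tall_b's own z axis and vertical below 0.06 rad and linear speed of post_tall_b below 0.03 m/s) or (x of post_tall_c in the frame of kiln_batt between 0.013 and 0.029 m and y of post_tall_c in the frame of kiln_batt between -0.068 and -0.052 m and z of post_tall_c in the frame of kiln_batt between 0.01 and 0.014 m and angle between post_tall_c's own z axis and vertical below 0.06 rad and linear speed of post_tall_c below 0.03 m/s)) and ((x of post_tall_a in the frame of kiln_batt between -0.008 and 0.008 m and y of post_tall_a in the frame of kiln_batt between 0.052 and 0.068 m and z of post_tall_a in the frame of kiln_batt between 0.01 and 0.014 m and angle between post_tall_a's own z axis and vertical below 0.06 rad and linear speed of post_tall_a below 0.03 m/s) or (x of post_tall_b in the frame of kiln_batt between -0.008 and 0.008 m and y of post_tall_b in the frame of kiln_batt between 0.052 and 0.068 m and z of post_tall_b in the frame of kiln_batt between 0.01 and 0.014 m and angle between post_tall_b's own z axis and vertical below 0.06 rad and linear speed of post_tall_b below 0.03 m/s) or (x of post_tall_c in the frame of kiln_batt between -0.008 and 0.008 m and y of post_tall_c in the frame of kiln_batt between 0.052 and 0.068 m and z of post_tall_c in the frame of kiln_batt between 0.01 and 0.014 m and angle between post_tall_c's own z axis and vertical below 0.06 rad and linear speed of post_tall_c below 0.03 m/s)) and x of half_shelf in the frame of kiln_batt between -0.012 and 0.012 m and y of half_shelf in the frame of kiln_batt between -0.012 and 0.012 m and z of half_shelf in the frame of kiln_batt between 0.069 and 0.075 m and angle between the y axis of half_shelf and the y axis of kiln_batt, either way round below 0.15 rad and angle between half_shelf's own z axis and vertical below 0.04 rad and linear speed of half_shelf below 0.02 m/s and angular speed of half_shelf below 0.1 rad/s), for 0.2 s.
At the end, for the whole second after the job is handed in: A tall post stands upright on the floor of each of the three recesses (within 8 mm of its centre), and the half shelf lies level on the three posts, its centre within 12 mm of the batt's centre along and across the batt, its length within 0.15 rad of the batt's length; all released and at rest (all of step 2); the robot touches nothing.
It fails at once if a post is knocked over (angle between any of post_tall_a, post_tall_b, post_tall_c, post_short_a, post_short_b's own z axis and vertical above 0.7 rad).
It fails at once if a short post is moved from its place (more than 20 mm) (distance of any of post_short_a, post_short_b from where it was at the start of the episode above 0.02 m).
It also fails if it takes over 109 s, if anything falls off the work surface, if the arm or the gripper's body presses on something with over 40 N, if the wrist force passes 120 N, or if a joint passes its speed limit or range.

## Working session

There is one attempt and no reset: what is moved stays moved. The work goes in short steps, Python scripts to look and compute and a tool call to move; the robot and the scene stay as the last step left them, time stands still between calls to the robot, and variables do not carry over. Pictures are saved under pics/ and viewed, at most 14 in all, crops included, and the job is handed in when it is done.

Besides the shell and the picture viewer there is one more tool, called after "Emit:" by a JSON object that holds its "api" and its "payload", one argument or row to a line. servo_tool: Moves the arm, as the interface text tells. Its arguments: {"type":"object","properties":{"slide":{"type":"array"},"spin":{"type":"array"},"grip":{"type":"array"}},"required":["slide","spin","grip"]}

```bash
mkdir -p pics; cat > h.py <<'E'
import numpy as np, cv2
from station import *
def shot(cam,fn=None):
    s=sense(); c=capture(cam)
    if cam=="wrist":
        H=np.array(c["hand_eye"]); R=np.array(s["ee_rot"]); p=np.array(s["tcp_pos"])
        c["Rc"]=R@H[:3,:3]; c["o"]=R@H[:3,3]+p
    else:
        R=np.array(c["R"]); c["Rc"]=R.T; c["o"]=-R.T@np.array(c["t"])
    if fn: cv2.imwrite("pics/"+fn,c["pixels"])
    d=c["depth"]; v,u=np.mgrid[:400,:640]
    P=np.stack([(u-c["cx"])/c["fx"]*d,(v-c["cy"])/c["fy"]*d,d],-1)
    W=P@c["Rc"].T+c["o"]; W[d==0]=np.nan; c["W"]=W
    return c
E
python3 - <<'E'
from h import *
np.set_printoptions(precision=4,suppress=True)
s=sense(); print(s["time_s"],s["tcp_pos"],s["ee_rot"],finger_overhang)
for cam in("top","scene"):
    c=shot(cam,cam+"0.png"); print(cam,c["o"],c["Rc"][:,2],c["fx"])
    for n in("kiln_batt","half_shelf","post_tall_a","post_short_a"):
        for f in(spot_in,tip_of):
            print(n,f.__name__,[(np.round(r["point"],3).tolist(),round(r["conf"],2)) for r in f(n,cam)])
E
```

```text
0.0 [ 0.2545 -0.5702  0.2089] [[-0.9132 -0.4074 -0.001 ]
 [-0.4074  0.9132  0.0019]
 [ 0.0001  0.0022 -1.    ]] 0.025
top [0.4508 0.105  0.8795] [ 0.0974  0.0161 -0.9951] 401.7259494148548
kiln_batt call [([0.474, -0.064, 0.016], 0.83)]
kiln_batt call [([0.474, -0.062, 0.002], 0.76)]
half_shelf call [([0.492, 0.292, 0.011], 0.98)]
half_shelf call [([0.49, 0.294, -0.002], 0.58)]
post_tall_a call [([0.628, 0.205, 0.058], 0.68), ([0.429, 0.127, 0.059], 0.66), ([0.579, 0.12, 0.059], 0.63), ([0.609, -0.009, 0.061], 0.43)]
post_tall_a call [([0.427, 0.129, -0.002], 0.7), ([0.632, 0.207, -0.002], 0.57), ([0.613, -0.011, 0.003], 0.51), ([0.581, 0.119, -0.0], 0.45), ([0.52, 0.109, 0.001], 0.44)]
post_short_a call [([0.643, 0.074, 0.042], 0.57), ([0.631, -0.071, 0.036], 0.48)]
post_short_a call [([0.634, -0.072, -0.002], 0.73), ([0.646, 0.074, 0.003], 0.48)]
scene [0.2952 0.6424 0.687 ] [ 0.2844 -0.6155 -0.735 ] 447.15343943836547
kiln_batt call [([0.476, -0.047, 0.012], 0.77)]
kiln_batt call [([0.476, -0.064, -0.002], 0.63)]
half_shelf call [([0.49, 0.3, 0.012], 0.65), ([0.627, 0.212, 0.037], 0.55)]
half_shelf call [([0.492, 0.293, 0.001], 0.78)]
post_tall_a call [([0.427, 0.141, 0.042], 0.92), ([0.625, 0.21, 0.037], 0.9), ([0.614, -0.002, 0.036], 0.8), ([0.578, 0.125, 0.037], 0.79), ([0.647, 0.08, 0.03], 0.74), ([0.511, 0.119, 0.042], 0.53)]
post_tall_a call [([0.632, 0.203, -0.003], 0.75), ([0.582, 0.112, -0.003], 0.74), ([0.431, 0.134, -0.002], 0.72), ([0.519, 0.111, 0.001], 0.62), ([0.614, -0.014, -0.002], 0.57)]
post_short_a call [([0.644, 0.08, 0.031], 0.71), ([0.631, -0.059, 0.038], 0.64)]
post_short_a call [([0.635, -0.07, 0.002], 0.64), ([0.648, 0.072, -0.001], 0.47)]
```

View pics/top0.png

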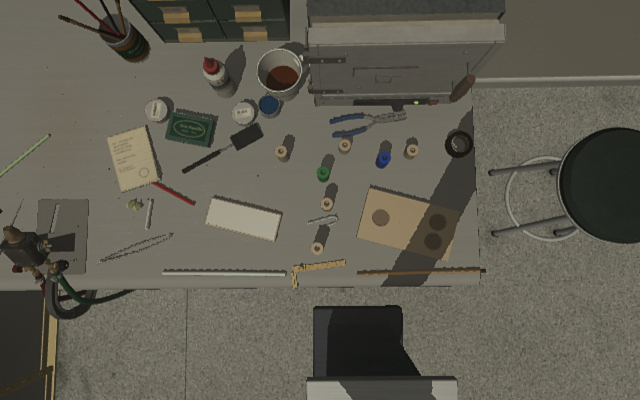

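View pics/scene0.png

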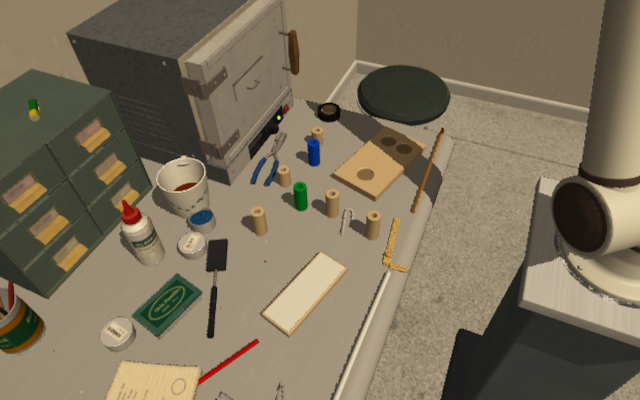

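The top view shows the clay posts: tall at (281,152), (326,204) and (317,248), short at (345,145) and (411,150). The look-alikes are green (323,173) and blue (384,159). The shelf is at (243,218). The batt is at (408,222), with its pair of recesses on the right (−y) and the single one on the left. The scene view agrees. Next I'll measure.

```bash
cat >> h.py <<'E'
def mask(W,lo,hi,xy,r):
    z=W[...,2]; return (z>lo)&(z<hi)&(np.hypot(W[...,0]-xy[0],W[...,1]-xy[1])<r)
def circ(P):
    A=np.c_[P,np.ones(len(P))]; s=np.linalg.lstsq(A,(P**2).sum(1),rcond=None)[0]; c=s[:2]/2
    return c,np.sqrt(s[2]+c@c)
E
python3 - <<'E'
from h import *
np.set_printoptions(precision=4,suppress=True)
C={k:shot(k) for k in("top","scene")}
for k,c in C.items():
    W=c["W"]
    print(k,"table z",np.nanmedian(W[mask(W,-.02,.02,(.5,.2),.05)][:,2]))
    for n,xy in dict(A=(.63,.206),B=(.52,.11),C=(.43,.13),sa=(.646,.073),sb=(.633,-.071),G=(.58,.116),Bl=(.613,-.012)).items():
        P=W[mask(W,.03,.09,xy,.03)]; zt=np.percentile(P[:,2],90)
        T=P[P[:,2]>zt-.006][:,:2].astype(np.float32)
        print(n,len(T),"ztop %.4f"%zt,"mean",T.mean(0),"encl",cv2.minEnclosingCircle(T))
    for n,xy,lo,hi,r in(("batt",(.475,-.063),.011,.022,.13),("shelf",(.491,.293),.007,.018,.1)):
        P=W[mask(W,lo,hi,xy,r)]; print(n,len(P),np.median(P[:,2]),cv2.minAreaRect(P[:,:2].astype(np.float32)))
# recesses from colour in top, ray to z=.012
    g=cv2.cvtColor(c["pixels"],cv2.COLOR_BGR2GRAY)
    print("kiln min x",np.nanmin(W[...,0][mask(W,.1,.5,(.9,.0),.3)]))
    m=mask(W,.004,.022,(.475,-.063),.1)&(g<95)
    n,l,st,ce=cv2.connectedComponentsWithStats(m.astype(np.uint8))
    for i in range(1,n):
        if st[i,4]>80:
            d=c["Rc"]@np.array([(ce[i,0]-c["cx"])/c["fx"],(ce[i,1]-c["cy"])/c["fy"],1]); print("rec",ce[i],st[i],c["o"]+d*(.012-c["o"][2])/d[2])
E
```

```text
top table z -0.0006085857822428209
A 102 ztop 0.0605 mean [0.6302 0.2066] encl ((0.6302933692932129, 0.20712460577487946), 0.013007030822336674)
B 102 ztop 0.0605 mean [0.5202 0.1126] encl ((0.5204460620880127, 0.11280611902475357), 0.012849106453359127)
C 103 ztop 0.0601 mean [0.4297 0.1336] encl ((0.4298866391181946, 0.1332910656929016), 0.0127333402633667)
sa 96 ztop 0.0406 mean [0.6471 0.0728] encl ((0.6471020579338074, 0.07269217818975449), 0.013082114979624748)
sb 95 ztop 0.0401 mean [ 0.6333 -0.0701] encl ((0.6338430643081665, -0.07048230618238449), 0.0131921898573637)
G 99 ztop 0.0606 mean [0.5849 0.1197] encl ((0.5852108001708984, 0.11972106248140335), 0.012885329313576221)
Bl 108 ztop 0.0604 mean [ 0.6141 -0.008 ] encl ((0.6145887970924377, -0.007828512229025364), 0.013265738263726234)
batt 4442 0.014498440231144605 ((0.47710558772087097, -0.060859315097332), (0.20099754631519318, 0.11035984009504318), 74.25579833984375)
shelf 2078 0.01132523124918372 ((0.49302902817726135, 0.2960548996925354), (0.1607380509376526, 0.0619354173541069), 75.27174377441406)
kiln min x 0.699529
[... 654 characters left out ...]
 mean [ 0.6316 -0.0689] encl ((0.6320738792419434, -0.06952205300331116), 0.013883485458791256)
G 108 ztop 0.0592 mean [0.5836 0.1215] encl ((0.5844533443450928, 0.12068113684654236), 0.013425523415207863)
Bl 90 ztop 0.0592 mean [ 0.6127 -0.0068] encl ((0.6123344898223877, -0.008120937272906303), 0.01418917067348957)
batt 2974 0.0141541692262252 ((0.47652363777160645, -0.060870006680488586), (0.2048555612564087, 0.11278966814279556), 74.29825592041016)
shelf 2996 0.010810427662848843 ((0.4920606017112732, 0.29608461260795593), (0.16025903820991516, 0.0626022219657898), 75.0639877319336)
kiln min x 0.6986543243109902
rec [397.1701 146.6969] [ 370  130   53   41 1082] [ 0.4546 -0.115   0.012 ]
```

Emit:
{"api": "servo_tool", "payload": {
  "slide": [
    [-0.0223,0.0286,0],
    [-0.0447,0.0572,0],
    [-0.067,0.0858,0],
    [-0.0894,0.1144,0],
    [-0.1117,0.143,0]
  ],
  "spin": [0,0,0,0,0],
  "grip": [0,0,0,0,0]
}}

```text
time_s: 1.42
tcp_pos: [0.2985, -0.3931, 0.21]
ee_rot: [[-0.913, -0.407, 0.0], [-0.407, 0.913, -0.0], [-0.0, -0.0, -1.0]]
wrist_force: [0.8, -0.6, -0.6]
gripper_width: 1.005
gripper_force: 0.0
```

```bash
cat >> h.py <<'E'
def go(x,y,z,ang=74.3):
    s=sense(); R=np.array(s["ee_rot"]); p=np.array(s["tcp_pos"])
    a=np.degrees(np.arctan2(R[1,1],R[0,1])); d=R.T@(np.array([x,y,z])-p)
    print("t %.2f"%s["time_s"],"p",np.round(p,4),"ang %.2f"%a,"tilt",np.round(R[:2,2],4),"j",np.round(s["joints"],0),"w %.3f f %.1f"%(s["gripper_width"],s["gripper_force"]),"F",np.round(s["wrist_force"],1))
    print(" -> slide",np.round(d,4),"spin %.2f"%(a-ang))
E
python3 - <<'E'
from h import *
go(.4297,.1336,.12)
c=shot("top"); W=c["W"]
for n,x0,x1,y0,y1 in(("A",.57,.70,.10,.32),("B",.45,.58,.0,.22),("sh",.40,.58,.19,.40)):
    m=(W[...,0]>x0)&(W[...,0]<x1)&(W[...,1]>y0)&(W[...,1]<y1); P=W[m]; P=P[P[:,2]>.064]; print(n,len(P),P[:3] if len(P) else "")
E
```

```text
t 1.42 p [ 0.2985 -0.3931  0.21  ] ang 114.02 tilt [ 0.0002 -0.0002] j [-34.   9. -17.   0. -63. -32.] w 1.005 f 0.0 F [ 0.8 -0.6 -0.6]
 -> slide [-0.3342  0.4277  0.0899] spin 39.72
A 0 
B 0 
sh 0
```

Emit:
{"api": "servo_tool", "payload": {
  "slide": [
    [-0.0223,0.0286,0],
    [-0.0447,0.0572,0],
    [-0.067,0.0858,0],
    [-0.0894,0.1144,0],
    [-0.1117,0.143,0]
  ],
  "spin": [0,0,0,0,0],
  "grip": [0,0,0,0,0]
}}

```text
time_s: 1.88
tcp_pos: [0.3423, -0.217, 0.2103]
ee_rot: [[-0.913, -0.407, 0.001], [-0.407, 0.913, -0.0], [-0.001, -0.001, -1.0]]
wrist_force: [1.2, 0.6, 1.1]
gripper_width: 1.0
gripper_force: 0.0
```

Emit:
{"api": "servo_tool", "payload": {
  "slide": [
    [-0.0223,0.0286,0],
    [-0.0447,0.0572,0],
    [-0.067,0.0858,0],
    [-0.0894,0.1144,0],
    [-0.1117,0.143,0]
  ],
  "spin": [0,0,0,0,0],
  "grip": [0,0,0,0,0]
}}

```text
time_s: 2.3
tcp_pos: [0.386, -0.0406, 0.2105]
ee_rot: [[-0.913, -0.408, 0.002], [-0.408, 0.913, 0.0], [-0.002, -0.0, -1.0]]
wrist_force: [1.1, -0.4, -0.4]
gripper_width: 1.001
gripper_force: 0.0
```

Emit:
{"api": "servo_tool", "payload": {
  "slide": [
    [-0.022,0.028,0.01],
    [-0.044,0.056,0.02],
    [-0.066,0.084,0.03],
    [-0.088,0.112,0.04],
    [-0.11,0.141,0.05]
  ],
  "spin": [7,14,21,28,35],
  "grip": [0,0,0,0,0]
}}

```text
time_s: 2.72
tcp_pos: [0.4289, 0.1323, 0.1602]
ee_rot: [[-0.988, 0.156, 0.001], [0.156, 0.988, 0.001], [-0.001, 0.001, -1.0]]
wrist_force: [1.0, -1.2, -0.9]
gripper_width: 1.002
gripper_force: 0.0
```

```bash
python3 - <<'E'
from h import *
go(.4297,.1336,.12)
E
```

```text
t 2.72 p [0.4289 0.1323 0.1602] ang 81.01 tilt [0.0011 0.0006] j [  38.    7.  -27.    0.  -55. -137.] w 1.002 f 0.0 F [ 1.  -1.2 -0.9]
 -> slide [-0.0005  0.0014  0.0402] spin 6.71
```

Emit:
{"api": "servo_tool", "payload": {
  "slide": [
    [0,0.0014,0.02],
    [0,0.0014,0.04],
    [0,0.0014,0.065],
    [0,0.0014,0.09],
    [0,0.0014,0.115]
  ],
  "spin": [6.7,6.7,6.7,6.7,6.7],
  "grip": [0,0,0,0,0]
}}

```text
time_s: 3.13
tcp_pos: [0.4293, 0.1322, 0.0445]
ee_rot: [[-0.964, 0.265, 0.001], [0.265, 0.964, 0.001], [-0.001, 0.001, -1.0]]
wrist_force: [-0.1, -0.0, -0.3]
gripper_width: 1.001
gripper_force: 0.0
```

Emit:
{"api": "servo_tool", "payload": {
  "slide": [
    [0,0,0],
    [0,0,0],
    [0,0,0],
    [0,0,0],
    [0,0,0]
  ],
  "spin": [0,0,0,0,0],
  "grip": [0.3,0.6,1,1,1]
}}

```text
time_s: 3.55
tcp_pos: [0.43, 0.1325, 0.0467]
ee_rot: [[-0.964, 0.265, 0.003], [0.265, 0.964, 0.002], [-0.002, 0.003, -1.0]]
wrist_force: [0.1, -0.2, 0.1]
gripper_width: 0.706
gripper_force: 0.0
```

Emit:
{"api": "servo_tool", "payload": {
  "slide": [
    [0,0,0],
    [0,0,0],
    [0,0,0],
    [0,0,0],
    [0,0,0]
  ],
  "spin": [0,0,0,0,0],
  "grip": [1,1,1,1,1]
}}

```text
time_s: 3.97
tcp_pos: [0.429, 0.1318, 0.0453]
ee_rot: [[-0.964, 0.265, 0.0], [0.265, 0.964, 0.0], [-0.0, 0.0, -1.0]]
wrist_force: [0.3, -0.4, -0.4]
gripper_width: 0.326
gripper_force: 0.0
```

```bash
python3 - <<'E'
from h import *
go(.4809,-.1245,.12)
E
```

```text
t 3.97 p [0.429  0.1318 0.0453] ang 74.62 tilt [0.0001 0.0001] j [  38.   17.  -36.    0.  -37. -143.] w 0.326 f 0.0 F [ 0.3 -0.4 -0.4]
 -> slide [-0.1181 -0.2333 -0.0747] spin 0.32
```

Emit:
{"api": "servo_tool", "payload": {
  "slide": [
    [0,0,0],
    [0,0,0],
    [0,0,0],
    [0,0,-0.005],
    [0,0,-0.03]
  ],
  "spin": [0,0,0,0,0],
  "grip": [1,1,1,1,1]
}}

```text
time_s: 4.38
tcp_pos: [0.4262, 0.1301, 0.0725]
ee_rot: [[-0.964, 0.266, -0.008], [0.266, 0.964, -0.005], [0.006, -0.007, -1.0]]
wrist_force: [0.2, -0.6, -1.1]
gripper_width: 0.265
gripper_force: 30.0
```

Emit:
{"api": "servo_tool", "payload": {
  "slide": [
    [0,0,-0.02],
    [0,0,-0.045],
    [0,0,-0.045],
    [0,0,-0.045],
    [0,0,-0.045]
  ],
  "spin": [0,0,0,0,0],
  "grip": [1,1,1,1,1]
}}

```text
time_s: 4.8
tcp_pos: [0.4283, 0.1315, 0.1198]
ee_rot: [[-0.964, 0.266, -0.001], [0.266, 0.964, -0.0], [0.001, -0.0, -1.0]]
wrist_force: [-0.9, -0.1, -1.5]
gripper_width: 0.265
gripper_force: 30.0
```

```bash
python3 - <<'E'
from h import *
go(.4809,-.1245,.12)
E
```

```text
t 4.80 p [0.4283 0.1315 0.1198] ang 74.59 tilt [-0.001  -0.0001] j [  38.   10.  -31.   -0.  -49. -143.] w 0.265 f 30.0 F [-0.9 -0.1 -1.5]
 -> slide [-1.187e-01 -2.328e-01 -2.000e-04] spin 0.29
```

Emit:
{"api": "servo_tool", "payload": {
  "slide": [
    [-0.012,-0.0233,0],
    [-0.0239,-0.0467,0],
    [-0.0358,-0.07,0],
    [-0.0478,-0.0934,0],
    [-0.0597,-0.1167,0]
  ],
  "spin": [0,0,0,0,0],
  "grip": [1,1,1,1,1]
}}

```text
time_s: 5.22
tcp_pos: [0.4546, 0.002, 0.1188]
ee_rot: [[-0.964, 0.265, -0.003], [0.265, 0.964, -0.001], [0.003, -0.002, -1.0]]
wrist_force: [0.6, 0.3, -1.6]
gripper_width: 0.267
gripper_force: 30.0
```

Emit:
{"api": "servo_tool", "payload": {
  "slide": [
    [-0.0148,-0.029,0],
    [-0.0297,-0.058,0],
    [-0.0445,-0.087,0],
    [-0.0594,-0.116,0],
    [-0.0594,-0.116,0]
  ],
  "spin": [0,0,0,0,0],
  "grip": [1,1,1,1,1]
}}

```text
time_s: 5.63
tcp_pos: [0.4819, -0.1282, 0.1185]
ee_rot: [[-0.963, 0.27, -0.003], [0.27, 0.963, -0.001], [0.003, -0.002, -1.0]]
wrist_force: [-0.0, 0.5, -0.5]
gripper_width: 0.264
gripper_force: 30.0
```

```bash
python3 - <<'E'
from h import *
go(.4809,-.1245,.058)
c=shot("wrist","w1.png")
E
```

```text
t 5.63 p [ 0.4819 -0.1282  0.1185] ang 74.33 tilt [-0.003  -0.0009] j [   4.   15.  -24.    0.  -51. -110.] w 0.264 f 30.0 F [-0.   0.5 -0.5]
 -> slide [0.0018 0.0034 0.0605] spin 0.03
```

View pics/w1.png

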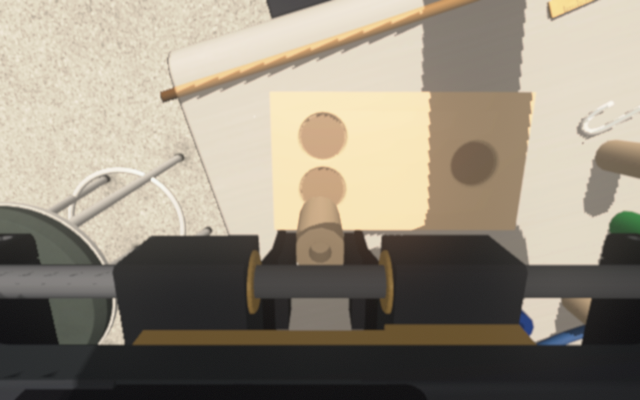

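The wrist view shows the post upright in the jaws at (320,220), with the recesses at (323,135) and (323,186) in line below it. I'll correct the offset and lower.

Emit:
{"api": "servo_tool", "payload": {
  "slide": [
    [0.0018,0.0034,0.01],
    [0.0018,0.0034,0.025],
    [0.0018,0.0034,0.038],
    [0.0018,0.0034,0.038],
    [0.0018,0.0034,0.038]
  ],
  "spin": [0,0,0,0,0],
  "grip": [1,1,1,1,1]
}}

```text
time_s: 6.1
tcp_pos: [0.4801, -0.1198, 0.0811]
ee_rot: [[-0.964, 0.264, -0.003], [0.264, 0.964, -0.0], [0.003, -0.001, -1.0]]
wrist_force: [0.4, 1.0, -0.0]
gripper_width: 0.268
gripper_force: 30.0
```

```bash
python3 - <<'E'
from h import *
go(.4809,-.1245,.058)
c=shot("wrist");W=c["W"]
print(c["o"])
P=W[mask(W,.011,.022,(.475,-.063),.13)]; print("batt",len(P),np.median(P[:,2]),cv2.minAreaRect(P[:,:2].astype(np.float32)))
for k,xy in enumerate([(.4405,-.1131),(.4933,-.0032),(.4809,-.1245)]):
    m=mask(W,-.0,.0135,xy,.025); P=W[m]
    print(k,len(P),np.median(P[:,2]),cv2.minEnclosingCircle(P[:,:2].astype(np.float32)))
E
```

```text
t 6.10 p [ 0.4801 -0.1198  0.0811] ang 74.68 tilt [-0.0035 -0.0002] j [   5.   18.  -27.   -0.  -45. -110.] w 0.268 f 30.0 F [ 0.4  1.  -0. ]
 -> slide [-0.002  -0.0043  0.0231] spin 0.38
[ 0.41087399 -0.10073441  0.25680603]
batt 39459 0.016552971458899668 ((0.44745251536369324, -0.05398266762495041), (0.2009890079498291, 0.1678367406129837), 74.28024291992188)
0 1791 0.01271086744688063 ((0.44298428297042847, -0.11534647643566132), 0.022103268653154373)
1 1451 0.012842416847129307 ((0.4918082356452942, -0.0036700351629406214), 0.01822921633720398)
2 697 0.012731364241485688 ((0.4796183407306671, -0.12581391632556915), 0.01802816055715084)
```

Emit:
{"api": "servo_tool", "payload": {
  "slide": [
    [-0.0018,-0.0038,0],
    [-0.0018,-0.0038,0],
    [-0.0018,-0.0038,0],
    [-0.0018,-0.0038,0],
    [-0.0018,-0.0038,0]
  ],
  "spin": [0.3,0.3,0.3,0.3,0.3],
  "grip": [1,1,1,1,1]
}}

```text
time_s: 6.57
tcp_pos: [0.4821, -0.1246, 0.0825]
ee_rot: [[-0.963, 0.27, 0.001], [0.27, 0.963, 0.0], [-0.001, 0.0, -1.0]]
wrist_force: [0.3, -0.7, -0.1]
gripper_width: 0.262
gripper_force: 30.0
```

```bash
python3 - <<'E'
from h import *
go(.4809,-.1245,.058)
E
```

```text
t 6.57 p [ 0.4821 -0.1246  0.0825] ang 74.31 tilt [0.0007 0.0001] j [   4.   18.  -27.   -0.  -45. -110.] w 0.262 f 30.0 F [ 0.3 -0.7 -0.1]
 -> slide [ 0.0012 -0.0002  0.0245] spin 0.01
```

Emit:
{"api": "servo_tool", "payload": {
  "slide": [
    [0.001,-0.0005,0.008],
    [0.001,-0.0005,0.016],
    [0.001,-0.0005,0.024],
    [0.001,-0.0005,0.0245],
    [0.001,-0.0005,0.0245]
  ],
  "spin": [0,0,0,0,0],
  "grip": [1,1,1,1,1]
}}

```text
time_s: 6.98
tcp_pos: [0.4802, -0.1248, 0.0567]
ee_rot: [[-0.963, 0.27, -0.002], [0.27, 0.963, -0.0], [0.002, -0.001, -1.0]]
wrist_force: [0.0, 0.1, -1.3]
gripper_width: 0.28
gripper_force: 30.0
```

```bash
python3 - <<'E'
from h import *
go(.4809,-.1245,.058)
E
```

```text
t 6.98 p [ 0.4802 -0.1248  0.0567] ang 74.31 tilt [-0.0022 -0.    ] j [   4.   20.  -29.   -0.  -42. -110.] w 0.280 f 30.0 F [ 0.   0.1 -1.3]
 -> slide [-0.0006  0.0005 -0.0013] spin 0.01
```

Emit:
{"api": "servo_tool", "payload": {
  "slide": [
    [0,0,0],
    [0,0,0],
    [0,0,0],
    [0,0,0],
    [0,0,0]
  ],
  "spin": [0,0,0,0,0],
  "grip": [0.4,0.4,0.4,0.4,0.4]
}}

```text
time_s: 7.4
tcp_pos: [0.4811, -0.1247, 0.0579]
ee_rot: [[-0.963, 0.27, 0.001], [0.27, 0.963, 0.0], [-0.001, 0.0, -1.0]]
wrist_force: [-0.2, -1.0, 0.2]
gripper_width: 0.554
gripper_force: 0.0
```

Emit:
{"api": "servo_tool", "payload": {
  "slide": [
    [0,0,-0.01],
    [0,0,-0.03],
    [0,0,-0.05],
    [0,0,-0.07],
    [0,0,-0.07]
  ],
  "spin": [0,0,0,0,0],
  "grip": [0.4,0.4,0.4,0.4,0.4]
}}

```text
time_s: 7.82
tcp_pos: [0.4837, -0.125, 0.1318]
ee_rot: [[-0.963, 0.269, 0.009], [0.269, 0.963, -0.001], [-0.008, 0.002, -1.0]]
wrist_force: [0.3, -0.2, 1.4]
gripper_width: 0.598
gripper_force: 0.0
```

```bash
python3 - <<'E'
from h import *
go(.5202,.1128,.13)
E
```

```text
t 7.82 p [ 0.4837 -0.125   0.1318] ang 74.38 tilt [ 0.0086 -0.0007] j [   4.   14.  -24.    0.  -52. -110.] w 0.598 f 0.0 F [ 0.3 -0.2  1.4]
 -> slide [0.0289 0.2388 0.002 ] spin 0.08
```

Emit:
{"api": "servo_tool", "payload": {
  "slide": [
    [0.003,0.027,0],
    [0.006,0.054,0],
    [0.009,0.081,0],
    [0.012,0.108,0],
    [0.015,0.135,0]
  ],
  "spin": [0,0,0,0,0],
  "grip": [0.2,0,0,0,0]
}}

```text
time_s: 8.23
tcp_pos: [0.5026, 0.0104, 0.1274]
ee_rot: [[-0.963, 0.271, -0.0], [0.271, 0.963, 0.0], [0.0, -0.0, -1.0]]
wrist_force: [0.9, -0.4, 0.6]
gripper_width: 0.891
gripper_force: 0.0
```

Emit:
{"api": "servo_tool", "payload": {
  "slide": [
    [0.004,0.035,0],
    [0.008,0.07,0],
    [0.0118,0.104,0],
    [0.0118,0.104,0],
    [0.0118,0.104,0]
  ],
  "spin": [0,0,0,0,0],
  "grip": [0,0,0,0,0]
}}

```text
time_s: 8.65
tcp_pos: [0.5195, 0.1141, 0.1271]
ee_rot: [[-0.964, 0.268, -0.001], [0.268, 0.964, -0.0], [0.001, -0.0, -1.0]]
wrist_force: [-0.1, 0.3, -0.6]
gripper_width: 1.001
gripper_force: 0.0
```

Emit:
{"api": "servo_tool", "payload": {
  "slide": [
    [0,0,0.01],
    [0,0,0.02],
    [0,0,0.02],
    [0,0,0.02],
    [0,0,0.02]
  ],
  "spin": [0,0,0,0,0],
  "grip": [0,0,0,0,0]
}}

```text
time_s: 9.07
tcp_pos: [0.5196, 0.1117, 0.1075]
ee_rot: [[-0.962, 0.271, -0.0], [0.271, 0.962, -0.0], [0.0, -0.001, -1.0]]
wrist_force: [0.8, 0.2, 0.3]
gripper_width: 1.001
gripper_force: 0.0
```

```bash
python3 - <<'E'
from h import *
go(.5202,.1128,.045)
c=shot("top"); W=c["W"]
P=W[mask(W,.066,.08,(.481,-.1245),.025)]; print(len(P),np.median(P,0))
P=W[mask(W,.02,.065,(.481,-.1245),.04)]; print(len(P))
E
```

```text
t 9.07 p [0.5196 0.1117 0.1075] ang 74.26 tilt [-0.0005 -0.0005] j [  30.   19.  -21.    0.  -50. -135.] w 1.001 f 0.0 F [0.8 0.2 0.3]
 -> slide [-0.0003  0.0012  0.0625] spin -0.04
110 [ 0.48192301 -0.12083588  0.07045062]
88
```

Emit:
{"api": "servo_tool", "payload": {
  "slide": [
    [0,0.001,0.015],
    [0,0.001,0.03],
    [0,0.001,0.045],
    [0,0.001,0.0625],
    [0,0.001,0.0625]
  ],
  "spin": [0,0,0,0,0],
  "grip": [0,0,0,0.3,0.6]
}}

```text
time_s: 9.53
tcp_pos: [0.518, 0.1124, 0.0427]
ee_rot: [[-0.962, 0.272, -0.005], [0.272, 0.962, -0.002], [0.004, -0.003, -1.0]]
wrist_force: [-0.5, -0.2, -0.2]
gripper_width: 0.919
gripper_force: 0.0
```

Emit:
{"api": "servo_tool", "payload": {
  "slide": [
    [0,0,0],
    [0,0,0],
    [0,0,0],
    [0,0,0],
    [0,0,0]
  ],
  "spin": [0,0,0,0,0],
  "grip": [1,1,1,1,1]
}}

```text
time_s: 9.95
tcp_pos: [0.5204, 0.1138, 0.0461]
ee_rot: [[-0.963, 0.27, 0.002], [0.27, 0.963, 0.001], [-0.001, 0.001, -1.0]]
wrist_force: [0.3, -0.5, 0.6]
gripper_width: 0.555
gripper_force: 0.0
```

Emit:
{"api": "servo_tool", "payload": {
  "slide": [
    [0,0,0],
    [0,0,0],
    [0,0,0],
    [0,0,0],
    [0,0,0]
  ],
  "spin": [0,0,0,0,0],
  "grip": [1,1,1,1,1]
}}

```text
time_s: 10.37
tcp_pos: [0.5199, 0.1135, 0.0453]
ee_rot: [[-0.963, 0.27, -0.0], [0.27, 0.963, -0.0], [-0.0, -0.0, -1.0]]
wrist_force: [1.0, -1.3, 0.9]
gripper_width: 0.268
gripper_force: 30.0
```

```bash
python3 - <<'E'
from h import *
go(.4405,-.1131,.12)
E
```

```text
t 10.37 p [0.5199 0.1135 0.0453] ang 74.33 tilt [-0.     -0.0002] j [  30.   24.  -25.    0.  -42. -135.] w 0.268 f 30.0 F [ 1.  -1.3  0.9]
 -> slide [ 0.0153 -0.2396 -0.0746] spin 0.03
```

Emit:
{"api": "servo_tool", "payload": {
  "slide": [
    [0,0,-0.015],
    [0,0,-0.035],
    [0,0,-0.06],
    [0,0,-0.085],
    [0,-0.02,-0.085]
  ],
  "spin": [0,0,0,0,0],
  "grip": [1,1,1,1,1]
}}

```text
time_s: 10.78
tcp_pos: [0.5191, 0.0973, 0.1353]
ee_rot: [[-0.964, 0.266, 0.011], [0.266, 0.964, 0.004], [-0.01, 0.007, -1.0]]
wrist_force: [1.4, -0.5, -0.2]
gripper_width: 0.269
gripper_force: 30.0
```

Emit:
{"api": "servo_tool", "payload": {
  "slide": [
    [0.003,-0.028,0],
    [0.006,-0.056,0],
    [0.009,-0.084,0],
    [0.012,-0.112,0],
    [0.0153,-0.14,0]
  ],
  "spin": [0,0,0,0,0],
  "grip": [1,1,1,1,1]
}}

```text
time_s: 11.2
tcp_pos: [0.4611, -0.0374, 0.13]
ee_rot: [[-0.963, 0.27, -0.0], [0.27, 0.963, 0.0], [0.0, 0.0, -1.0]]
wrist_force: [0.4, -0.4, -1.0]
gripper_width: 0.271
gripper_force: 30.0
```

Emit:
{"api": "servo_tool", "payload": {
  "slide": [
    [0,-0.028,0],
    [0,-0.056,0],
    [0,-0.0796,0],
    [0,-0.0796,0],
    [0,-0.0796,0]
  ],
  "spin": [0,0,0,0,0],
  "grip": [1,1,1,1,1]
}}

```text
time_s: 11.62
tcp_pos: [0.4399, -0.1139, 0.13]
ee_rot: [[-0.962, 0.273, -0.0], [0.273, 0.962, 0.0], [0.0, 0.0, -1.0]]
wrist_force: [-0.5, 0.8, -0.4]
gripper_width: 0.267
gripper_force: 30.0
```

Emit:
{"api": "servo_tool", "payload": {
  "slide": [
    [0,0,0.015],
    [0,0,0.03],
    [0,0,0.045],
    [0,0,0.045],
    [0,0,0.045]
  ],
  "spin": [0,0,0,0,0],
  "grip": [1,1,1,1,1]
}}

```text
time_s: 12.03
tcp_pos: [0.4403, -0.1124, 0.0848]
ee_rot: [[-0.963, 0.269, -0.002], [0.269, 0.963, -0.0], [0.002, -0.001, -1.0]]
wrist_force: [0.7, 0.7, -0.5]
gripper_width: 0.268
gripper_force: 30.0
```

```bash
python3 - <<'E'
from h import *
go(.4405,-.1131,.058)
c=shot("scene","s2.png"); W=c["W"]
P=W[mask(W,.066,.08,(.481,-.1245),.025)]; print(len(P),cv2.minEnclosingCircle(P[:,:2].astype(np.float32)),np.median(P,0))
E
```

```text
t 12.03 p [ 0.4403 -0.1124  0.0848] ang 74.39 tilt [-0.0017 -0.0003] j [   6.   14.  -33.    0.  -44. -112.] w 0.268 f 30.0 F [ 0.7  0.7 -0.5]
 -> slide [-0.0004 -0.0006  0.0268] spin 0.09
78 ((0.4805883467197418, -0.11835827678442001), 0.014561763033270836) [ 0.48095035 -0.11791948  0.06999721]
```

View pics/s2.png

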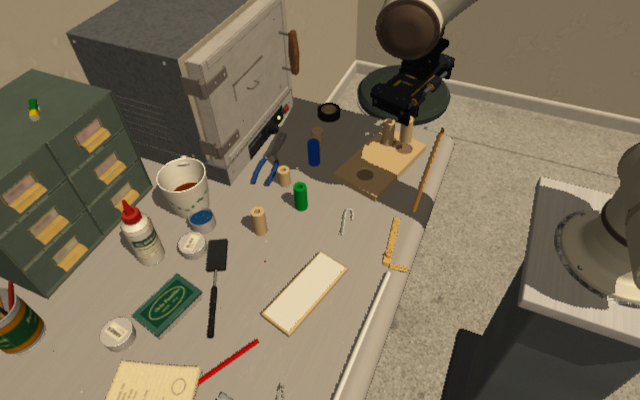

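The scene view shows post 1 standing in the far recess at (388,130) and post 2 held over the near one at (407,130). Lowering it.

Emit:
{"api": "servo_tool", "payload": {
  "slide": [
    [0,-0.0005,0.008],
    [0,-0.0005,0.016],
    [0,-0.0005,0.024],
    [0,-0.0005,0.0265],
    [0,-0.0005,0.0265]
  ],
  "spin": [0,0,0,0,0],
  "grip": [1,1,1,1,1]
}}

```text
time_s: 12.5
tcp_pos: [0.4397, -0.1136, 0.0578]
ee_rot: [[-0.963, 0.27, -0.002], [0.27, 0.963, -0.0], [0.002, -0.001, -1.0]]
wrist_force: [-0.1, 0.9, -0.8]
gripper_width: 0.27
gripper_force: 30.0
```

Emit:
{"api": "servo_tool", "payload": {
  "slide": [
    [0,0,0],
    [0,0,0],
    [0,0,0],
    [0,0,0],
    [0,0,0]
  ],
  "spin": [0,0,0,0,0],
  "grip": [1,0.4,0.4,0.4,0.4]
}}

```text
time_s: 12.92
tcp_pos: [0.4406, -0.1135, 0.059]
ee_rot: [[-0.963, 0.27, 0.001], [0.27, 0.963, 0.0], [-0.001, 0.0, -1.0]]
wrist_force: [0.2, 0.2, -0.0]
gripper_width: 0.481
gripper_force: 0.0
```

Emit:
{"api": "servo_tool", "payload": {
  "slide": [
    [0,0,0],
    [0,0,-0.015],
    [0,0,-0.035],
    [0,0,-0.055],
    [0,0,-0.075]
  ],
  "spin": [0,0,0,0,0],
  "grip": [0.4,0.4,0.4,0.4,0.4]
}}

```text
time_s: 13.33
tcp_pos: [0.4401, -0.1135, 0.1346]
ee_rot: [[-0.963, 0.27, -0.0], [0.27, 0.963, -0.0], [0.0, -0.0, -1.0]]
wrist_force: [1.0, 0.5, -0.3]
gripper_width: 0.599
gripper_force: 0.0
```

Emit:
{"api": "servo_tool", "payload": {
  "slide": [
    [0,0.03,0],
    [0,0.06,0],
    [0,0.09,0],
    [0,0.12,0],
    [0,0.15,0]
  ],
  "spin": [0,0,0,0,0],
  "grip": [0.2,0,0,0,0]
}}

```text
time_s: 13.75
tcp_pos: [0.481, 0.0323, 0.134]
ee_rot: [[-0.963, 0.27, 0.001], [0.27, 0.963, 0.0], [-0.0, 0.0, -1.0]]
wrist_force: [-0.1, 0.1, -0.1]
gripper_width: 0.895
gripper_force: 0.0
```

```bash
python3 - <<'E'
from h import *
np.set_printoptions(precision=4,suppress=True)
go(.6302,.2068,.13)
ex=np.array([np.sin(np.radians(74.27)),-np.cos(np.radians(74.27))]); ey=np.array([-ex[1],ex[0]]); b=np.array([.477,-.061])
for k in("scene","top","wrist"):
    c=shot(k,"r3"+k+".png"); W=c["W"]
    for xy in((.481,-.1245),(.4405,-.1131)):
        P=W[mask(W,.06,.08,xy,.03)]
        if len(P)<10: print(k,"none"); continue
        zt=np.percentile(P[:,2],90); T=P[P[:,2]>zt-.004]; q,r=cv2.minEnclosingCircle(T[:,:2].astype(np.float32)); d=np.array(q)-b
        print(k,len(T),"z %.4f"%zt,"world",np.round(q,4),"batt",d@ex,d@ey,"r %.4f"%r)
E
```

```text
t 13.75 p [0.481  0.0323 0.134 ] ang 74.31 tilt [0.0006 0.0002] j [  23.   12.  -25.    0.  -52. -129.] w 0.895 f 0.0 F [-0.1  0.1 -0.1]
 -> slide [-0.0964  0.2084  0.0041] spin 0.01
scene 43 z 0.0712 world [ 0.4813 -0.12  ] batt 0.020145435890337134 -0.05562616104843286 r 0.0131
scene 78 z 0.0708 world [ 0.4483 -0.1139] batt -0.013255126067779567 -0.05871438169765152 r 0.0210
top 55 z 0.0724 world [ 0.473  -0.1204] batt 0.012235887296127743 -0.05829511823466872 r 0.0211
top 110 z 0.0723 world [ 0.4412 -0.1136] batt -0.020173872410899206 -0.06034513906258162 r 0.0129
wrist none
wrist 956 z 0.0729 world [ 0.4394 -0.1153] batt -0.02145236177572711 -0.06248772530805926 r 0.0135
```

Emit:
{"api": "servo_tool", "payload": {
  "slide": [
    [-0.012,0.026,0],
    [-0.024,0.052,0],
    [-0.036,0.078,0],
    [-0.048,0.104,0],
    [-0.06,0.13,0]
  ],
  "spin": [0,0,0,0,0],
  "grip": [0,0,0,0,0]
}}

```text
time_s: 14.32
tcp_pos: [0.5741, 0.1397, 0.1336]
ee_rot: [[-0.962, 0.271, -0.001], [0.271, 0.962, -0.0], [0.001, -0.0, -1.0]]
wrist_force: [-0.1, -0.6, 0.4]
gripper_width: 1.002
gripper_force: 0.0
```

Emit:
{"api": "servo_tool", "payload": {
  "slide": [
    [-0.012,0.026,0],
    [-0.024,0.052,0],
    [-0.0364,0.078,0],
    [-0.0364,0.078,0.01],
    [-0.0364,0.078,0.01]
  ],
  "spin": [0,0,0,0,0],
  "grip": [0,0,0,0,0]
}}

```text
time_s: 14.73
tcp_pos: [0.6289, 0.2045, 0.1208]
ee_rot: [[-0.963, 0.271, -0.005], [0.271, 0.963, -0.002], [0.004, -0.003, -1.0]]
wrist_force: [-1.1, 0.0, -0.9]
gripper_width: 1.0
gripper_force: 0.0
```

```bash
python3 - <<'E'
from h import *
go(.6302,.2068,.045)
E
```

```text
t 14.73 p [0.6289 0.2045 0.1208] ang 74.28 tilt [-0.0045 -0.0016] j [  32.   30.   -1.   -0.  -60. -138.] w 1.000 f 0.0 F [-1.1  0.  -0.9]
 -> slide [-0.0009  0.0027  0.0758] spin -0.02
```

Emit:
{"api": "servo_tool", "payload": {
  "slide": [
    [0,0.002,0.018],
    [0,0.002,0.036],
    [0,0.002,0.054],
    [0,0.002,0.077],
    [0,0.002,0.0775]
  ],
  "spin": [0,0,0,0,0],
  "grip": [0,0,0,0.3,0.6]
}}

```text
time_s: 15.15
tcp_pos: [0.6264, 0.2039, 0.0417]
ee_rot: [[-0.962, 0.273, -0.009], [0.273, 0.962, -0.004], [0.008, -0.006, -1.0]]
wrist_force: [-1.3, -0.6, -1.2]
gripper_width: 0.92
gripper_force: 0.0
```

Emit:
{"api": "servo_tool", "payload": {
  "slide": [
    [0,0,0],
    [0,0,0],
    [0,0,0],
    [0,0,0],
    [0,0,0]
  ],
  "spin": [0,0,0,0,0],
  "grip": [1,1,1,1,1]
}}

```text
time_s: 15.57
tcp_pos: [0.631, 0.2073, 0.0476]
ee_rot: [[-0.963, 0.27, 0.002], [0.27, 0.963, 0.001], [-0.002, 0.002, -1.0]]
wrist_force: [-0.6, 0.2, -0.3]
gripper_width: 0.554
gripper_force: 0.0
```

Emit:
{"api": "servo_tool", "payload": {
  "slide": [
    [0,0,0],
    [0,0,0],
    [0,0,0],
    [0,0,0],
    [0,0,0]
  ],
  "spin": [0,0,0,0,0],
  "grip": [1,1,1,1,1]
}}

```text
time_s: 15.98
tcp_pos: [0.6326, 0.208, 0.0486]
ee_rot: [[-0.963, 0.269, 0.005], [0.269, 0.963, 0.002], [-0.005, 0.003, -1.0]]
wrist_force: [-1.1, 0.7, 4.3]
gripper_width: 0.175
gripper_force: 2.1
```

```bash
python3 - <<'E'
from h import *
go(.4930,-.0030,.13)
E
```

```text
t 15.98 p [0.6326 0.208  0.0486] ang 74.40 tilt [0.0052 0.0015] j [  32.   34.   -5.    0.  -51. -138.] w 0.175 f 2.1 F [-1.1  0.7  4.3]
 -> slide [ 0.0773 -0.2405 -0.0824] spin 0.10
```

```bash
python3 - <<'E'
from h import *
a=shot("wrist")["pixels"]; b=shot("scene")["pixels"]
cv2.imwrite("pics/q1.png",np.hstack([a[:,120:520],cv2.resize(b[130:330,160:360],(400,400))]))
go(.6302,.2068,.13)
E
```

```text
t 16.08 p [0.6326 0.208  0.049 ] ang 74.39 tilt [0.0055 0.0017] j [  32.   34.   -5.    0.  -51. -138.] w 0.080 f 18.1 F [-0.5  0.2 11. ]
 -> slide [ 0.0016 -0.0016 -0.081 ] spin 0.09
```

View pics/q1.png

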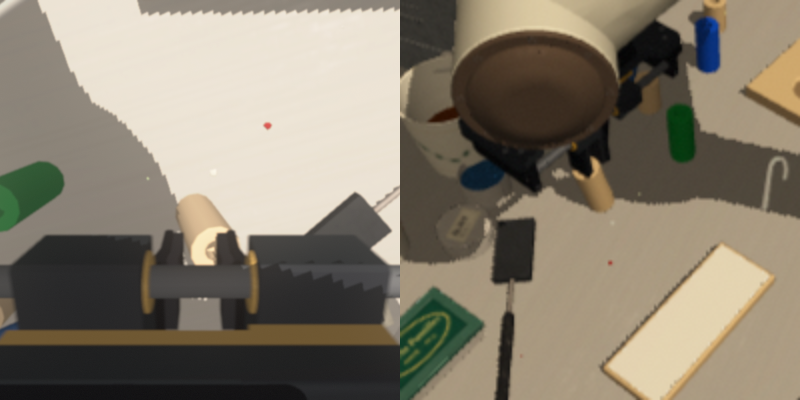

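The wrist view shows the post at (205,235) leaning and half out of the pads. The scene inset shows it at (597,185), also leaning. I'll measure the tilt before opening.

```bash
python3 - <<'E'
from h import *
from scipy.optimize import least_squares
np.set_printoptions(precision=4,suppress=True)
Ps=[]
for k in("scene","wrist"):
    c=shot(k); W=c["W"]; B,G,R=[c["pixels"][...,i].astype(int) for i in range(3)]
    m=mask(W,.006,.075,(.62,.205),.05)&(R-B>25)
    n,l,st,ce=cv2.connectedComponentsWithStats(m.astype(np.uint8)); 
    i=1+np.argmax(st[1:,4]); P=W[l==i]; print(k,st[i],P.min(0),P.max(0),np.median(P,0)); 
    for lo in(.006,.02,.034,.048):
        q=P[(P[:,2]>lo)&(P[:,2]<lo+.014)]
        if len(q)>5: print("  z",lo,len(q),q.mean(0))
    Ps.append(P)
for P in Ps:
    def f(p):
        a=np.array([p[2],p[3],1]);a/=np.linalg.norm(a); d=P-np.array([p[0],p[1],.03]); return np.linalg.norm(d-np.outer(d@a,a),axis=1)-.013
    r=least_squares(f,[.625,.205,0,0],loss="soft_l1",f_scale=.002); print(r.x,"tilt deg",np.degrees(np.arctan(np.hypot(*r.x[2:]))),"rms",np.sqrt(np.mean(r.fun**2)))
E
```

```text
scene [245 209  22  26 288] [0.6182 0.2007 0.0067] [0.6474 0.2304 0.0698] [0.625  0.2203 0.0416]
  z 0.006 52 [0.6234 0.2154 0.0136]
  z 0.02 58 [0.6247 0.2179 0.0273]
  z 0.034 58 [0.6257 0.2196 0.0411]
  z 0.048 106 [0.6305 0.222  0.0559]
wrist [ 295  193   65   71 2041] [0.6169 0.1933 0.0061] [0.6398 0.2296 0.0748] [0.6223 0.211  0.0473]
  z 0.006 298 [0.6206 0.2047 0.0133]
  z 0.02 351 [0.6214 0.2079 0.0273]
  z 0.034 391 [0.622  0.2114 0.0413]
  z 0.048 585 [0.6236 0.2179 0.0567]
[0.6329 0.2118 0.0634 0.1383] tilt deg 8.64896260757586 rms 0.001964247885967998
[0.6323 0.2114 0.0952 0.2293] tilt deg 13.944472261374388 rms 0.001394846167310219
```

Emit:
{"api": "servo_tool", "payload": {
  "slide": [
    [0,0,0],
    [0,0,0],
    [0,0,0],
    [0,0,0],
    [0,0,0]
  ],
  "spin": [0,0,0,0,0],
  "grip": [0.6,0.6,0.6,0.6,0.6]
}}

```text
time_s: 16.6
tcp_pos: [0.6333, 0.2085, 0.0498]
ee_rot: [[-0.963, 0.269, 0.008], [0.269, 0.963, 0.003], [-0.006, 0.005, -1.0]]
wrist_force: [0.4, 1.0, 8.3]
gripper_width: 0.322
gripper_force: 3.8
```

```bash
cat > fit.py <<'E'
from h import *
from scipy.optimize import least_squares
np.set_printoptions(precision=4,suppress=True)
go(.6302,.2068,.13)
for k in("scene","wrist"):
    c=shot(k); W=c["W"]; B,G,R=[c["pixels"][...,i].astype(int) for i in range(3)]
    m=mask(W,.006,.075,(.62,.205),.05)&(R-B>25)
    n,l,st,ce=cv2.connectedComponentsWithStats(m.astype(np.uint8)); 
    i=1+np.argmax(st[1:,4]); P=W[l==i]
    def f(p):
        a=np.array([p[2],p[3],1]);a/=np.linalg.norm(a); d=P-np.array([p[0],p[1],.03]); return np.linalg.norm(d-np.outer(d@a,a),axis=1)-.013
    r=least_squares(f,[.625,.205,0,0],loss="soft_l1",f_scale=.002); print(k,len(P),r.x,"tilt deg",np.degrees(np.arctan(np.hypot(*r.x[2:]))),"rms",np.sqrt(np.mean(r.fun**2)))
    if k=="wrist": cv2.imwrite("pics/q2.png",cv2.resize(c["pixels"][150:350,200:440],(720,600)))
E
python3 fit.py
```

```text
t 16.60 p [0.6333 0.2085 0.0498] ang 74.40 tilt [0.0075 0.003 ] j [  32.   34.   -5.    0.  -51. -138.] w 0.322 f 3.8 F [0.4 1.  8.3]
 -> slide [ 0.002  -0.0021 -0.0803] spin 0.10
scene 298 [0.6348 0.2183 0.1095 0.3358] tilt deg 19.45339238951738 rms 0.0024252743574717625
wrist 3156 [0.6146 0.2019 0.1612 0.6175] tilt deg 32.54591847153655 rms 0.005185350988080819
```

View pics/q2.png

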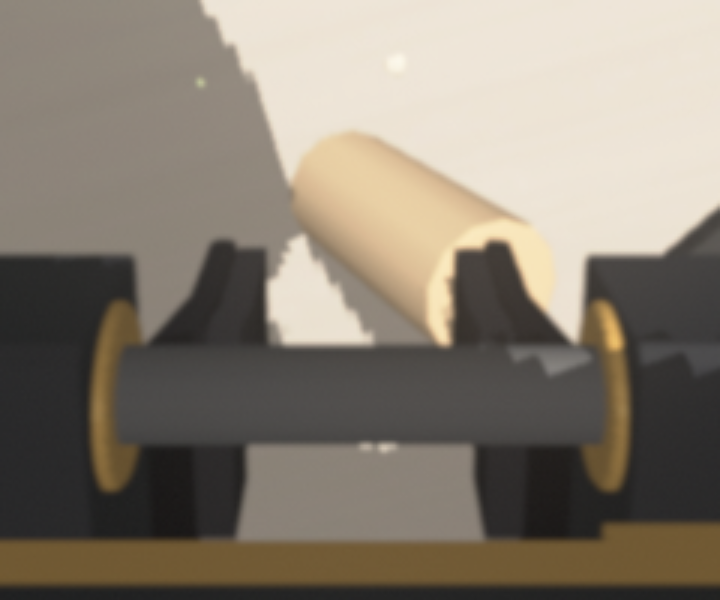

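The wrist view shows the post leaning right: base near crop (340,170), top face at (490,285) overlapped by the right finger. I'll use depth to work out the contact before moving.

```bash
python3 - <<'E'
from h import *
np.set_printoptions(precision=3,suppress=True,linewidth=200)
c=shot("wrist");W=c["W"]
go(.6302,.2068,.13)
T=np.array(sense()["ee_rot"]); p=np.array(sense()["tcp_pos"])
L=(W-p)@T*1000
for v in(200,215,225,235,245,255,262):
    print(v,[(u,L[v,u].round(0).astype(int).tolist() if np.isfinite(L[v,u,0]) else None) for u in(276,286,310,320,330,340,346,352,358,364,370,376,382)])
s=shot("scene"); a=cv2.resize(s["pixels"][170:250,220:300],(400,400)); t=shot("top")["pixels"]; b=cv2.resize(t[120:180,250:310],(400,400)); 
cv2.imwrite("pics/q3.png",np.hstack([a,b]))
Ls=(s["W"]-p)@T*1000
for v in range(206,238,4): print(v,[(u,Ls[v,u].round(0).astype(int).tolist() if np.isfinite(Ls[v,u,0]) else None) for u in range(240,276,4)])
E
```

```text
t 16.75 p [0.633 0.209 0.049] ang 74.40 tilt [0.007 0.003] j [  32.   34.   -5.    0.  -51. -138.] w 0.381 f 3.6 F [-0.1  2.1  8.8]
 -> slide [ 0.002 -0.002 -0.081] spin 0.10
200 [(276, [9, -29, 50]), (286, [10, -22, 48]), (310, [13, -6, 36]), (320, [15, 0, 30]), (330, [15, 6, 28]), (340, [9, 14, 48]), (346, [9, 18, 49]), (352, [9, 22, 49]), (358, [9, 26, 49]), (364, [9, 29, 48]), (370, [9, 33, 48]), (376, [9, 38, 50]), (382, [9, 41, 49])]
215 [(276, [-1, -29, 49]), (286, [-2, -22, 51]), (310, [7, -5, 23]), (320, [10, 0, 15]), (330, [12, 6, 10]), (340, [14, 11, 3]), (346, [14, 14, 3]), (352, [14, 17, 3]), (358, [14, 21, 3]), (364, [-1, 30, 49]), (370, [-1, 34, 48]), (376, [-1, 38, 48]), (382, [-1, 42, 49])]
225 [(276, [-8, -29, 49]), (286, [-8, -22, 49]), (310, [2, -5, 20]), (320, [6, 0, 10]), (330, [9, 6, 2]), (340, [11, 11, -4]), (346, [11, 14, -5]), (352, [12, 16, -8]), (358, [13, 19, -11]), (364, [13, 22, -10]), (370, [13, 25, -9]), (376, [12, 28, -8]), (382, [-9, 42, 51])]
235 [(276, [10, -21, -17]), (286, [10, -16, -15]), (310, [-15, -6, 49]), (320, [0, 0, 10]), (330, [4, 6, -1
[... 1944 characters left out ...]
9, -6]), (256, [10, 9, 4]), (260, [-14, -19, 50]), (264, [-8, -24, 50]), (268, [-3, -30, 52]), (272, [4, -34, 51])]
226 [(240, [-38, 13, 51]), (244, [5, 33, -3]), (248, [12, 29, -5]), (252, [14, 23, 0]), (256, [12, 12, 12]), (260, [11, 2, 23]), (264, [7, -10, 38]), (268, [5, -21, 50]), (272, [11, -27, 51])]
230 [(240, [-32, 19, 52]), (244, [-26, 14, 53]), (248, [7, 28, 11]), (252, [12, 23, 14]), (256, [14, 15, 19]), (260, [14, 6, 28]), (264, [14, -3, 38]), (268, [12, -15, 51]), (272, [18, -19, 51])]
234 [(240, [-23, 27, 49]), (244, [-16, 23, 49]), (248, [-12, 17, 51]), (252, [-6, 12, 51]), (256, [9, 14, 37]), (260, [14, 8, 39]), (264, [14, -1, 49]), (268, [19, -7, 51]), (272, [25, -12, 50])]
```

View pics/q3.png

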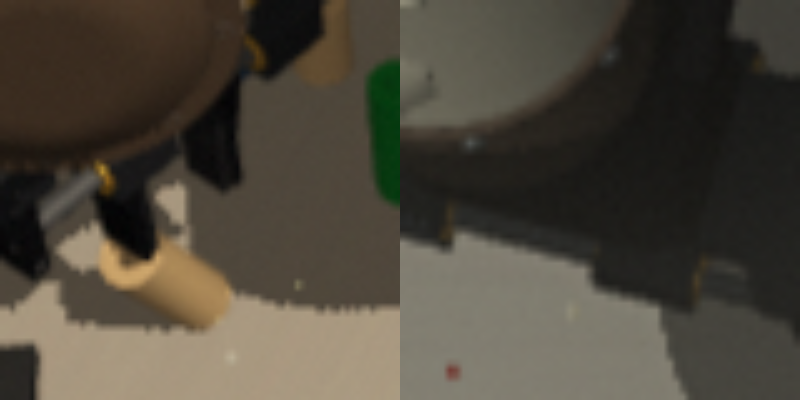

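The scene crop shows the right fingertip inside the post's top hole at (140,240), levering the post to about 30°. Opening further would topple it. I'll slide back toward −y to stand it up, keeping the finger width fixed.

Emit:
{"api": "servo_tool", "payload": {
  "slide": [
    [0,-0.003,-0.001],
    [0,-0.006,-0.002],
    [0,-0.009,-0.003],
    [0,-0.012,-0.004],
    [0,-0.015,-0.004]
  ],
  "spin": [0,0,0,0,0],
  "grip": [0.6,0.6,0.6,0.6,0.6]
}}

```text
time_s: 17.27
tcp_pos: [0.6263, 0.1923, 0.0503]
ee_rot: [[-0.963, 0.27, -0.0], [0.27, 0.963, -0.0], [-0.0, -0.0, -1.0]]
wrist_force: [-0.9, -0.5, 2.4]
gripper_width: 0.4
gripper_force: 1.4
```

```bash
cat > look.py <<'E'
from h import *
import sys
np.set_printoptions(precision=3,suppress=True,linewidth=200)
s=shot("scene"); w=shot("wrist")
go(.6302,.2068,.13)
T=np.array(sense()["ee_rot"]); p=np.array(sense()["tcp_pos"])
B,G,R=[s["pixels"][...,i].astype(int) for i in range(3)]
m=mask(s["W"],.002,.08,(.625,.21),.05)&(R-B>25); m[:, :225]=0
P=s["W"][m]; L=(P-p)@T*1000
for lo in range(0,70,10):
    q=L[(P[:,2]*1000>lo)&(P[:,2]*1000<=lo+10)]
    if len(q)>3: print("h",lo,len(q),"y %.0f..%.0f mean"%(q[:,1].min(),q[:,1].max()),q.mean(0))
a=cv2.resize(s["pixels"][170:250,220:300],(400,400)); b=cv2.resize(w["pixels"][150:350,220:420],(400,400)); 
cv2.imwrite("pics/"+sys.argv[1],np.hstack([a,b]))
E
python3 look.py q4.png
```

```text
t 17.37 p [0.626 0.192 0.05 ] ang 74.29 tilt [-0. -0.] j [  31.   33.   -6.    0.  -51. -137.] w 0.397 f 1.6 F [ 0.2 -0.8  3.9]
 -> slide [ 0.     0.015 -0.08 ] spin -0.01
h 0 28 y 7..29 mean [10.319 19.997 44.405]
h 10 41 y 9..32 mean [ 9.105 22.978 35.282]
h 20 37 y 11..34 mean [ 9.519 23.847 25.4  ]
h 30 40 y 12..36 mean [ 9.661 26.7   15.038]
h 40 46 y 15..38 mean [ 7.873 28.415  4.95 ]
h 50 95 y 17..39 mean [ 4.669 31.275 -6.276]
h 60 22 y 18..33 mean [  5.528  26.099 -12.952]
```

View pics/q4.png

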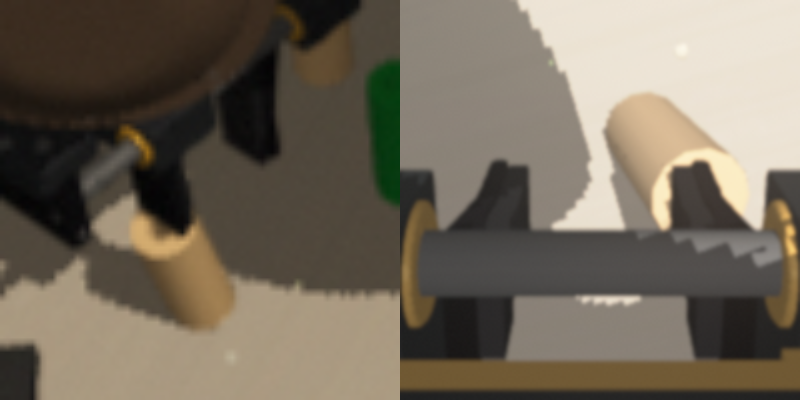

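The scene crop shows the post nearly upright (about 11°), with the right finger in its hole. I'll go a few mm further, then lift straight out.

Emit:
{"api": "servo_tool", "payload": {
  "slide": [
    [0,-0.002,-0.002],
    [0,-0.004,-0.005],
    [0,-0.006,-0.008],
    [0,-0.007,-0.011],
    [0,-0.007,-0.014]
  ],
  "spin": [0,0,0,0,0],
  "grip": [0.6,0.6,0.6,0.6,0.6]
}}

```text
time_s: 17.78
tcp_pos: [0.6242, 0.1856, 0.0642]
ee_rot: [[-0.963, 0.27, -0.001], [0.27, 0.963, -0.0], [0.001, -0.0, -1.0]]
wrist_force: [-0.8, 0.5, 0.3]
gripper_width: 0.402
gripper_force: 0.0
```

```bash
python3 look.py q5.png
```

```text
t 17.88 p [0.625 0.186 0.065] ang 74.33 tilt [0.001 0.001] j [  31.   32.   -6.    0.  -52. -136.] w 0.397 f 0.0 F [ 0.2 -0.  -0. ]
 -> slide [ 0.     0.021 -0.065] spin 0.03
h 0 37 y -0..50 mean [ 9.748 26.393 59.263]
h 10 46 y 13..34 mean [ 7.263 26.856 50.49 ]
h 20 48 y 12..34 mean [ 7.442 26.789 39.96 ]
h 30 50 y 10..33 mean [ 6.897 25.174 30.226]
h 40 52 y 13..33 mean [ 6.511 24.679 19.834]
h 50 113 y 7..32 mean [ 2.669 21.78   8.579]
h 60 13 y 18..31 mean [ 2.598 24.808  4.186]
```

Emit:
{"api": "servo_tool", "payload": {
  "slide": [
    [0,0,-0.005],
    [0,0,-0.012],
    [0,0,-0.022],
    [0,0,-0.035],
    [0,0,-0.055]
  ],
  "spin": [0,0,0,0,0],
  "grip": [0.6,0.6,0.6,0.6,0.6]
}}

```text
time_s: 18.3
tcp_pos: [0.6236, 0.1856, 0.119]
ee_rot: [[-0.963, 0.27, -0.003], [0.27, 0.963, -0.001], [0.002, -0.002, -1.0]]
wrist_force: [0.4, -0.4, 0.3]
gripper_width: 0.399
gripper_force: 0.0
```

Emit:
{"api": "servo_tool", "payload": {
  "slide": [
    [0.01,-0.02,-0.005],
    [0.02,-0.05,-0.005],
    [0.03,-0.08,-0.005],
    [0.03,-0.08,-0.005],
    [0.03,-0.08,-0.005]
  ],
  "spin": [0,0,0,0,0],
  "grip": [0.2,0,0,0,0]
}}

```text
time_s: 18.72
tcp_pos: [0.5738, 0.1161, 0.1258]
ee_rot: [[-0.962, 0.271, 0.002], [0.271, 0.962, 0.001], [-0.001, 0.001, -1.0]]
wrist_force: [-0.3, 0.7, 0.6]
gripper_width: 0.693
gripper_force: 0.0
```

```bash
python3 - <<'E'
from h import *
go(.6302,.2068,.13)
a=[]
for k in("top","scene"):
    c=shot(k); W=c["W"]; a.append(c["pixels"])
    for n,xy in dict(A=(.632,.21),p1=(.481,-.122),p2=(.4405,-.1131)).items():
        P=W[mask(W,.03,.085,xy,.028)]; zt=np.percentile(P[:,2],90)
        T=P[P[:,2]>zt-.006][:,:2].astype(np.float32)
        print(k,n,len(T),"ztop %.4f"%zt,"mean",T.mean(0),"encl",cv2.minEnclosingCircle(T))
cv2.imwrite("pics/q6.png",np.hstack([cv2.resize(a[0][100:260,250:490],(480,320)),cv2.resize(a[1][100:260,220:380],(320,320))]))
E
```

```text
t 18.72 p [0.5738 0.1161 0.1258] ang 74.25 tilt [0.0017 0.0007] j [  27.   22.  -12.    0.  -55. -133.] w 0.693 f 0.0 F [-0.3  0.7  0.6]
 -> slide [-0.0297  0.1027 -0.0041] spin -0.05Traceback (most recent call last):
  File "<stdin>", line 7, in <module>
    return _quantile_unchecked(
        a, q, axis, out, overwrite_input, method, keepdims, weights)
    return _ureduce(a,
                    func=_quantile_ureduce_func,
    ...<5 lines>...
                    overwrite_input=overwrite_input,
                    method=method)
    r = func(a, **kwargs)
    result = _quantile(arr,
                       quantiles=q,
    ...<2 lines>...
                       out=out,
                       weights=wgt)
    slices_having_nans = np.isnan(arr[-1, ...])
                                  ~~~^^^^^^^^^
IndexError: index -1 is out of bounds for axis 0 with size 0
```

```bash
cat > chk.py <<'E'
from h import *
import sys
a=[]
for k in("top","scene","wrist"):
    c=shot(k); W=c["W"]; a.append(c["pixels"]); B,R=c["pixels"][...,0].astype(int),c["pixels"][...,2].astype(int)
    for n,xy in dict(A=(.632,.212),p1=(.481,-.122),p2=(.4405,-.1131),p3=(.4933,-.0032),B0=(.585,.12)).items():
        m=mask(W,.045,.085,xy,.03)
        if n!="B0": m&=R-B>15
        if m.sum()<15: print(k,n,"hidden"); continue
        P=W[m]; zt=np.percentile(P[:,2],90); T=P[P[:,2]>zt-.006][:,:2].astype(np.float32)
        print(k,n,len(T),"ztop %.4f"%zt,"mean",T.mean(0),"encl",cv2.minEnclosingCircle(T))
if len(sys.argv)>1: cv2.imwrite("pics/"+sys.argv[1],np.hstack([cv2.resize(a[0][100:260,250:490],(480,320)),cv2.resize(a[1][100:260,220:380],(320,320))]))
E
python3 chk.py q6.png
```

```text
top A hidden
top p1 114 ztop 0.0719 mean [ 0.48096323 -0.12034114] encl ((0.47295159101486206, -0.11993293464183807), 0.021148530766367912)
top p2 117 ztop 0.0720 mean [ 0.44126487 -0.11321408] encl ((0.44139358401298523, -0.11371967196464539), 0.013014287687838078)
top p3 hidden
top B0 hidden
scene A 127 ztop 0.0595 mean [0.6293891  0.20825844] encl ((0.6300977468490601, 0.20743970572948456), 0.01334050390869379)
scene p1 87 ztop 0.0707 mean [ 0.48041767 -0.11860237] encl ((0.4731973111629486, -0.12117624282836914), 0.021889999508857727)
scene p2 95 ztop 0.0707 mean [ 0.44105265 -0.11228164] encl ((0.44867852330207825, -0.11425995826721191), 0.021377256140112877)
scene p3 hidden
scene B0 111 ztop 0.0593 mean [0.5838016 0.1213402] encl ((0.5841060280799866, 0.11971607804298401), 0.013288769870996475)
wrist A 884 ztop 0.0613 mean [0.62801176 0.20477253] encl ((0.6290490627288818, 0.20511716604232788), 0.013393010944128036)
wrist p1 hidden
wrist p2 hidden
wrist p3 hidden
wrist B0 864 ztop 0.0612 mean [0.5827905  0.11847853] encl ((0.5836045145988464, 0.11840064078569412), 0.013160902075469494)
```

View pics/q6.png

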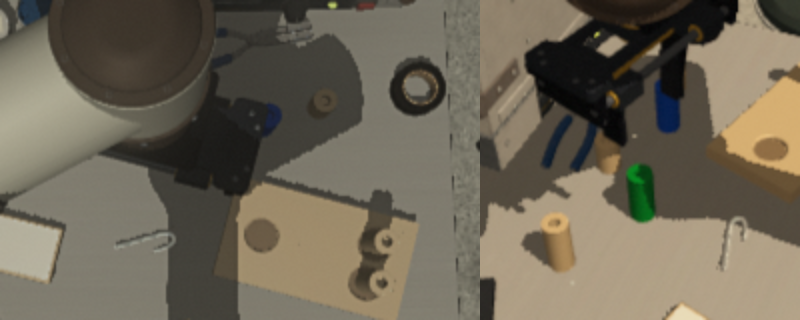

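The views show A standing upright again at right crop (555,245), posts 1 and 2 upright in their recesses at left crop (385,240) and (378,283), and the single recess empty at (262,235). I'll retry A with a lower grasp, the jaws turned 10°, and closing gently.

Emit:
{"api": "servo_tool", "payload": {
  "slide": [
    [-0.0075,0.026,0],
    [-0.015,0.052,0],
    [-0.0225,0.078,0],
    [-0.0292,0.1025,0],
    [-0.0292,0.1025,0]
  ],
  "spin": [-2.5,-5,-7.5,-10,-10],
  "grip": [0,0,0,0,0]
}}

```text
time_s: 19.33
tcp_pos: [0.6324, 0.2123, 0.1233]
ee_rot: [[-0.996, 0.094, 0.002], [0.094, 0.996, 0.001], [-0.002, 0.001, -1.0]]
wrist_force: [0.2, -0.2, -0.7]
gripper_width: 0.997
gripper_force: 0.0
```

Emit:
{"api": "servo_tool", "payload": {
  "slide": [
    [0,0,0.01],
    [0,0,0.02],
    [0,0,0.025],
    [0,0,0.025],
    [0,0,0.025]
  ],
  "spin": [0,0,0,0,0],
  "grip": [0,0,0,0,0]
}}

```text
time_s: 19.75
tcp_pos: [0.6293, 0.2069, 0.0985]
ee_rot: [[-0.995, 0.1, -0.001], [0.1, 0.995, -0.001], [0.001, -0.001, -1.0]]
wrist_force: [0.3, 0.3, 0.1]
gripper_width: 0.999
gripper_force: 0.0
```

```bash
python3 - <<'E'
from h import *
go(.6300,.2072,.036,84.3)
E
```

```text
t 19.75 p [0.6293 0.2069 0.0985] ang 84.28 tilt [-0.0013 -0.001 ] j [  32.   31.   -2.    0.  -57. -128.] w 0.999 f 0.0 F [0.3 0.3 0.1]
 -> slide [-0.0008  0.0005  0.0625] spin -0.02
```

Emit:
{"api": "servo_tool", "payload": {
  "slide": [
    [0,0,0.012],
    [0,0,0.025],
    [0,0,0.04],
    [0,0,0.053],
    [0,0,0.0625]
  ],
  "spin": [0,0,0,0,0],
  "grip": [0,0,0,0.2,0.4]
}}

```text
time_s: 20.17
tcp_pos: [0.6292, 0.2072, 0.0352]
ee_rot: [[-0.995, 0.1, -0.001], [0.1, 0.995, -0.0], [0.001, -0.001, -1.0]]
wrist_force: [-0.4, 0.5, 0.2]
gripper_width: 0.917
gripper_force: 0.0
```

Emit:
{"api": "servo_tool", "payload": {
  "slide": [
    [0,0,0],
    [0,0,0],
    [0,0,0],
    [0,0,0],
    [0,0,0]
  ],
  "spin": [0,0,0,0,0],
  "grip": [0.6,0.6,0.6,0.62,0.62]
}}

```text
time_s: 20.58
tcp_pos: [0.6303, 0.2081, 0.0377]
ee_rot: [[-0.995, 0.099, 0.002], [0.099, 0.995, 0.001], [-0.002, 0.001, -1.0]]
wrist_force: [0.5, 0.2, -0.0]
gripper_width: 0.557
gripper_force: 0.0
```

```bash
python3 - <<'E'
from h import *
go(.6300,.2072,.036,84.3)
c=shot("wrist");W=c["W"]; s=sense(); p=np.array(s["tcp_pos"]);T=np.array(s["ee_rot"])
B,R=c["pixels"][...,0].astype(int),c["pixels"][...,2].astype(int)
m=mask(W,.03,.075,(.63,.207),.03)&(R-B>15); P=W[m]; P=P[P[:,2]>np.percentile(P[:,2],90)-.005]
print(len(P),cv2.minEnclosingCircle(((P-p)@T)[:,:2].astype(np.float32)))
E
```

```text
t 20.58 p [0.6303 0.2081 0.0377] ang 84.32 tilt [0.0017 0.001 ] j [  32.   34.   -5.    0.  -50. -128.] w 0.557 f 0.0 F [ 0.5  0.2 -0. ]
 -> slide [ 0.0003 -0.0009  0.0017] spin 0.02
1226 ((0.004343532491475344, 0.0046263765543699265), 0.021115276962518692)
```

Centred and still upright, so I'll close in small steps.

Emit:
{"api": "servo_tool", "payload": {
  "slide": [
    [0,0,0],
    [0,0,0],
    [0,0,0],
    [0,0,0],
    [0,0,0]
  ],
  "spin": [0,0,0,0,0],
  "grip": [0.62,0.64,0.66,0.67,0.68]
}}

```text
time_s: 21.05
tcp_pos: [0.6298, 0.2077, 0.0367]
ee_rot: [[-0.995, 0.099, -0.0], [0.099, 0.995, -0.0], [0.0, -0.0, -1.0]]
wrist_force: [-0.1, 0.2, 0.8]
gripper_width: 0.333
gripper_force: 0.1
```

Emit:
{"api": "servo_tool", "payload": {
  "slide": [
    [0,0,0],
    [0,0,0],
    [0,0,0],
    [0,0,0],
    [0,0,0]
  ],
  "spin": [0,0,0,0,0],
  "grip": [0.69,0.7,0.71,0.72,0.73]
}}

```text
time_s: 21.47
tcp_pos: [0.6297, 0.2076, 0.0366]
ee_rot: [[-0.995, 0.099, -0.0], [0.099, 0.995, -0.0], [0.0, -0.0, -1.0]]
wrist_force: [-0.3, -0.2, 0.2]
gripper_width: 0.284
gripper_force: 29.9
```

Emit:
{"api": "servo_tool", "payload": {
  "slide": [
    [0,0,0],
    [0,0,0],
    [0,0,-0.003],
    [0,0,-0.007],
    [0,0,-0.012]
  ],
  "spin": [0,0,0,0,0],
  "grip": [0.75,0.77,0.8,0.8,0.8]
}}

```text
time_s: 21.88
tcp_pos: [0.6296, 0.2078, 0.0488]
ee_rot: [[-0.995, 0.099, -0.0], [0.099, 0.995, -0.0], [0.0, -0.0, -1.0]]
wrist_force: [0.3, -0.5, -1.0]
gripper_width: 0.284
gripper_force: 29.9
```

```bash
python3 look.py q7.png
```

```text
t 21.98 p [0.631 0.208 0.05 ] ang 84.34 tilt [0.002 0.001] j [  32.   34.   -5.    0.  -51. -128.] w 0.287 f 29.9 F [ 0.1  0.2 -0.5]
 -> slide [ 0.    -0.001 -0.08 ] spin 10.04
h 10 32 y -10..13 mean [ 6.521  5.498 34.77 ]
h 20 46 y -8..13 mean [ 7.734  5.563 24.948]
h 30 44 y -7..13 mean [ 7.317  7.187 14.891]
h 40 39 y -7..14 mean [9.112 5.96  5.167]
h 50 27 y -7..15 mean [10.577  4.22  -5.022]
h 60 40 y -12..23 mean [  8.202   2.229 -14.924]
```

View pics/q7.png

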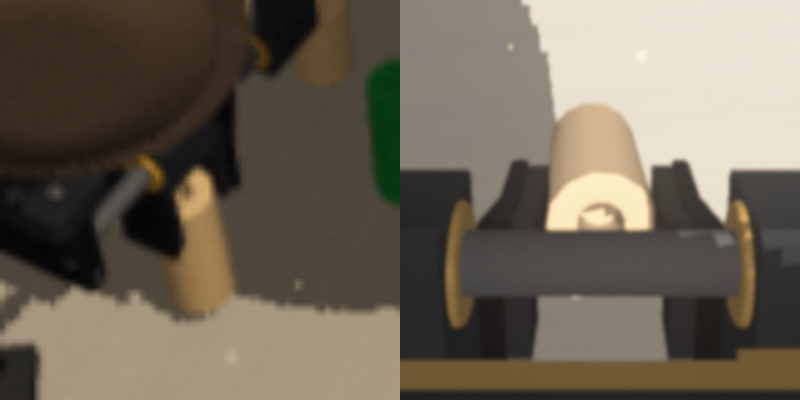

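Both crops show the post held straight between the pads and lifted. Carrying it to the single recess.

Emit:
{"api": "servo_tool", "payload": {
  "slide": [
    [0,0,-0.015],
    [0,0,-0.035],
    [0,0,-0.055],
    [0,0,-0.07],
    [0,0,-0.08]
  ],
  "spin": [0,0,0,0,0],
  "grip": [0.8,0.8,0.8,0.8,0.8]
}}

```text
time_s: 22.4
tcp_pos: [0.6306, 0.2082, 0.131]
ee_rot: [[-0.995, 0.099, 0.003], [0.099, 0.995, 0.001], [-0.003, 0.002, -1.0]]
wrist_force: [0.3, 0.4, -1.0]
gripper_width: 0.287
gripper_force: 29.9
```

Emit:
{"api": "servo_tool", "payload": {
  "slide": [
    [0.012,-0.0235,0],
    [0.0245,-0.047,0],
    [0.0365,-0.07,0],
    [0.0485,-0.094,0],
    [0.0605,-0.1175,0]
  ],
  "spin": [0,0,0,0,0],
  "grip": [0.8,0.8,0.8,0.8,0.8]
}}

```text
time_s: 22.82
tcp_pos: [0.5568, 0.0958, 0.1284]
ee_rot: [[-0.995, 0.099, -0.001], [0.099, 0.995, -0.0], [0.001, -0.0, -1.0]]
wrist_force: [-0.1, -0.0, -0.2]
gripper_width: 0.286
gripper_force: 29.9
```

Emit:
{"api": "servo_tool", "payload": {
  "slide": [
    [0.014,-0.027,0],
    [0.028,-0.054,0],
    [0.042,-0.08,0],
    [0.0549,-0.106,0],
    [0.0549,-0.106,0]
  ],
  "spin": [0,0,0,0,0],
  "grip": [0.8,0.8,0.8,0.8,0.8]
}}

```text
time_s: 23.23
tcp_pos: [0.4887, -0.0063, 0.1283]
ee_rot: [[-0.995, 0.103, -0.004], [0.103, 0.995, -0.0], [0.004, -0.001, -1.0]]
wrist_force: [-0.2, 0.1, -0.5]
gripper_width: 0.289
gripper_force: 29.9
```

Emit:
{"api": "servo_tool", "payload": {
  "slide": [
    [0,0,0.015],
    [0,0,0.03],
    [0,0,0.045],
    [0,0,0.05],
    [0,0,0.05]
  ],
  "spin": [0,0,0,0,0],
  "grip": [0.8,0.8,0.8,0.8,0.8]
}}

```text
time_s: 23.65
tcp_pos: [0.4919, -0.0033, 0.0774]
ee_rot: [[-0.995, 0.099, -0.003], [0.099, 0.995, -0.001], [0.003, -0.001, -1.0]]
wrist_force: [-0.3, 0.7, 0.2]
gripper_width: 0.285
gripper_force: 29.9
```

```bash
python3 - <<'E'
from h import *
go(.4930,-.0030,.0495,84.3)
c=shot("scene");W=c["W"]
B,R=c["pixels"][...,0].astype(int),c["pixels"][...,2].astype(int)
m=mask(W,.03,.12,(.493,-.003),.03)&(R-B>15); P=W[m]
for lo in np.arange(.03,.12,.01):
    q=P[(P[:,2]>lo)&(P[:,2]<lo+.01)]
    if len(q)>4: print(round(lo,2),len(q),q.mean(0))
E
```

```text
t 23.65 p [ 0.4919 -0.0033  0.0774] ang 84.32 tilt [-0.0032 -0.0009] j [  19.   18.  -28.   -0.  -44. -114.] w 0.285 f 29.9 F [-0.3  0.7  0.2]
 -> slide [-0.0012  0.0005  0.0279] spin 0.02
0.04 36 [0.48866527 0.00565789 0.04536244]
0.05 41 [0.48908306 0.00646604 0.0549749 ]
0.06 41 [0.48930751 0.00658183 0.06472331]
0.07 40 [0.48969951 0.00751359 0.07472932]
0.08 22 [0.48309226 0.00432407 0.08598864]
0.09 46 [0.48521539 0.00089696 0.0961157 ]
0.1 7 [ 0.48624253 -0.00552824  0.1006518 ]
```

Emit:
{"api": "servo_tool", "payload": {
  "slide": [
    [-0.0005,0,0.008],
    [-0.0005,0,0.016],
    [-0.0005,0,0.024],
    [-0.0005,0,0.028],
    [-0.0005,0,0.028]
  ],
  "spin": [0,0,0,0,0],
  "grip": [0.8,0.8,0.8,0.8,0.8]
}}

```text
time_s: 24.12
tcp_pos: [0.4924, -0.0035, 0.0494]
ee_rot: [[-0.995, 0.099, -0.003], [0.099, 0.995, -0.001], [0.003, -0.001, -1.0]]
wrist_force: [0.6, 0.3, -0.1]
gripper_width: 0.287
gripper_force: 29.9
```

Emit:
{"api": "servo_tool", "payload": {
  "slide": [
    [0,0,0],
    [0,0,0],
    [0,0,0],
    [0,0,0],
    [0,0,0]
  ],
  "spin": [0,0,0,0,0],
  "grip": [0.8,0.8,0.7,0.65,0.6]
}}

```text
time_s: 24.53
tcp_pos: [0.4936, -0.0032, 0.0511]
ee_rot: [[-0.995, 0.099, 0.001], [0.099, 0.995, 0.0], [-0.001, 0.0, -1.0]]
wrist_force: [-0.8, 0.2, -0.0]
gripper_width: 0.354
gripper_force: 0.0
```

```bash
python3 - <<'E'
from h import *
go(.4930,-.0030,.0495,84.3)
E
```

```text
t 24.53 p [ 0.4936 -0.0032  0.0511] ang 84.32 tilt [0.0008 0.0002] j [  19.   20.  -30.    0.  -40. -114.] w 0.354 f 0.0 F [-0.8  0.2 -0. ]
 -> slide [0.0006 0.0001 0.0016] spin 0.02
```

Emit:
{"api": "servo_tool", "payload": {
  "slide": [
    [0,0,0],
    [0,0,0],
    [0,0,0],
    [0,0,-0.01],
    [0,0,-0.03]
  ],
  "spin": [0,0,0,0,0],
  "grip": [0.4,0.4,0.4,0.4,0.4]
}}

```text
time_s: 24.95
tcp_pos: [0.4914, -0.0037, 0.079]
ee_rot: [[-0.995, 0.1, -0.006], [0.1, 0.995, -0.001], [0.005, -0.002, -1.0]]
wrist_force: [0.2, 0.2, 0.2]
gripper_width: 0.59
gripper_force: 0.0
```

Emit:
{"api": "servo_tool", "payload": {
  "slide": [
    [0,0,-0.02],
    [0,0,-0.04],
    [0,0,-0.06],
    [0,0.03,-0.06],
    [0,0.06,-0.06]
  ],
  "spin": [0,0,0,0,0],
  "grip": [0.4,0.4,0.4,0.2,0]
}}

```text
time_s: 25.37
tcp_pos: [0.5, 0.0566, 0.1424]
ee_rot: [[-0.995, 0.102, 0.003], [0.102, 0.995, 0.001], [-0.003, 0.002, -1.0]]
wrist_force: [0.6, 1.3, -0.0]
gripper_width: 0.682
gripper_force: 0.0
```

Emit:
{"api": "servo_tool", "payload": {
  "slide": [
    [0.005,0.03,0],
    [0.01,0.06,0],
    [0.015,0.09,0],
    [0.02,0.12,0],
    [0.025,0.15,0]
  ],
  "spin": [2,4,6,8,9],
  "grip": [0,0,0,0,0]
}}

```text
time_s: 25.78
tcp_pos: [0.4888, 0.2096, 0.1408]
ee_rot: [[-0.967, 0.255, 0.0], [0.255, 0.967, 0.0], [-0.0, 0.0, -1.0]]
wrist_force: [0.4, 0.5, -0.3]
gripper_width: 0.978
gripper_force: 0.0
```

```bash
python3 - <<'E'
from h import *
go(.4925,.2961,.10,75.1)
ex=np.array([np.sin(np.radians(74.27)),-np.cos(np.radians(74.27))]); ey=np.array([-ex[1],ex[0]]); b=np.array([.477,-.061])
for k in("top","scene"):
    c=shot(k); W=c["W"]; B,R=c["pixels"][...,0].astype(int),c["pixels"][...,2].astype(int)
    for xy in((.481,-.122),(.4405,-.1131),(.4933,-.0032)):
        m=mask(W,.066,.085,xy,.019); P=W[m]
        q,r=cv2.minEnclosingCircle(P[:,:2].astype(np.float32)); d=np.array(q)-b
        print(k,len(P),"z %.4f"%np.median(P[:,2]),"batt mm",(d@ex*1000).round(1),(d@ey*1000).round(1),"r %.4f"%r)
    P=W[mask(W,.007,.018,(.491,.293),.1)]; print(len(P),cv2.minAreaRect(P[:,:2].astype(np.float32)))
cv2.imwrite("pics/q8.png",cv2.resize(c["pixels"][90:210,320:440],(600,600)))
E
```

```text
t 25.78 p [0.4888 0.2096 0.1408] ang 75.24 tilt [0.0001 0.0001] j [  41.   17.  -18.   -0.  -55. -145.] w 0.978 f 0.0 F [ 0.4  0.5 -0.3]
 -> slide [0.0185 0.0845 0.0408] spin 0.14
top 111 z 0.0707 batt mm 20.9 -55.6 r 0.0128
top 115 z 0.0701 batt mm -20.3 -60.0 r 0.0128
top 109 z 0.0707 batt mm 1.4 60.5 r 0.0128
0 ((0.0, 0.0), (0.0, 0.0), 0.0)
scene 0 z nan batt mm -475.7 -70.6 r 0.0000
scene 0 z nan batt mm -475.7 -70.6 r 0.0000
scene 0 z nan batt mm -475.7 -70.6 r 0.0000
2999 ((0.49206259846687317, 0.2962033450603485), (0.16009055078029633, 0.06301001459360123), 75.4146499633789)
  return _methods._mean(a, axis=axis, dtype=dtype,
  ret = ret.dtype.type(ret / rcount)
```

View pics/q8.png

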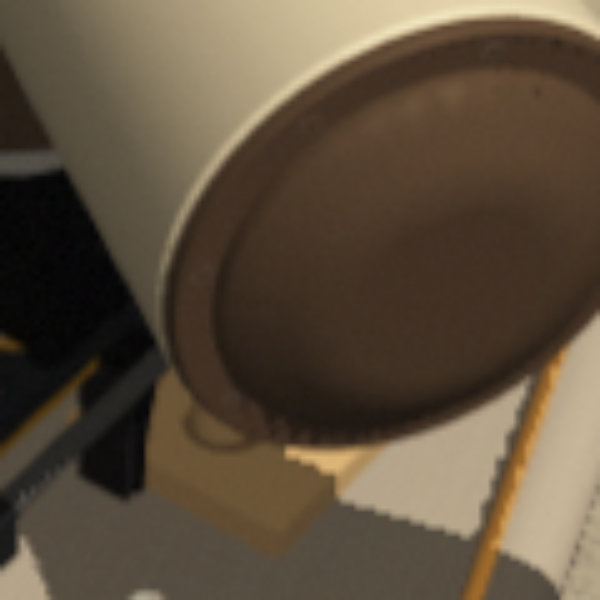

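The scene crop is mostly the arm, but the top camera puts the posts at (21,-56), (-20,-60) and (1,60) mm in the batt frame, all with equal tops. Next I turn the jaws 90° to grip the shelf across its width.

Emit:
{"api": "servo_tool", "payload": {
  "slide": [
    [0.004,0.017,0],
    [0.008,0.034,0],
    [0.012,0.051,0],
    [0.016,0.068,0],
    [0.0185,0.0845,0]
  ],
  "spin": [-7,-14,-21,-28,-35],
  "grip": [0,0,0,0,0]
}}

```text
time_s: 26.3
tcp_pos: [0.4925, 0.2948, 0.1406]
ee_rot: [[-0.936, -0.353, -0.0], [-0.353, 0.936, -0.0], [0.001, -0.0, -1.0]]
wrist_force: [0.8, 0.6, 0.7]
gripper_width: 1.0
gripper_force: 0.0
```

Emit:
{"api": "servo_tool", "payload": {
  "slide": [
    [0,0,0],
    [0,0,0],
    [0,0,0],
    [0,0,0],
    [0,0,0]
  ],
  "spin": [-7,-14,-21,-28,-35],
  "grip": [0,0,0,0,0]
}}

```text
time_s: 26.72
tcp_pos: [0.4926, 0.2939, 0.1405]
ee_rot: [[-0.564, -0.826, -0.001], [-0.826, 0.564, -0.0], [0.001, 0.0, -1.0]]
wrist_force: [-0.3, 0.4, 0.9]
gripper_width: 0.999
gripper_force: 0.0
```

Emit:
{"api": "servo_tool", "payload": {
  "slide": [
    [0,0,0],
    [0,0,0.02],
    [0,0,0.04],
    [0,0,0.04],
    [0,0,0.04]
  ],
  "spin": [-7,-14,-20,-20,-20],
  "grip": [0,0,0,0,0]
}}

```text
time_s: 27.13
tcp_pos: [0.4923, 0.2936, 0.1]
ee_rot: [[-0.256, -0.967, -0.002], [-0.967, 0.256, -0.002], [0.003, 0.001, -1.0]]
wrist_force: [0.6, 0.3, 0.7]
gripper_width: 1.001
gripper_force: 0.0
```

```bash
python3 - <<'E'
from h import *
go(.4924,.2961,.028,165.3)
E
```

```text
t 27.13 p [0.4923 0.2936 0.1   ] ang 165.15 tilt [-0.0019 -0.0023] j [ 47.  23. -15.   0. -52. -62.] w 1.001 f 0.0 F [0.6 0.3 0.7]
 -> slide [-0.0027  0.0005  0.072 ] spin -0.15
```

Emit:
{"api": "servo_tool", "payload": {
  "slide": [
    [-0.0025,0,0.02],
    [-0.0025,0,0.04],
    [-0.0025,0,0.058],
    [-0.0025,0,0.067],
    [-0.0025,0,0.067]
  ],
  "spin": [0,0,0,0,0],
  "grip": [0,0,0,0,0]
}}

```text
time_s: 27.55
tcp_pos: [0.4929, 0.2963, 0.0327]
ee_rot: [[-0.255, -0.967, -0.002], [-0.967, 0.255, -0.002], [0.002, 0.001, -1.0]]
wrist_force: [1.0, -0.9, 0.7]
gripper_width: 1.005
gripper_force: 0.0
```

Emit:
{"api": "servo_tool", "payload": {
  "slide": [
    [0,0,0.002],
    [0,0,0.004],
    [0,0,0.004],
    [0,0,0.004],
    [0,0,0.004]
  ],
  "spin": [0,0,0,0,0],
  "grip": [0,0,0,0,0]
}}

```text
time_s: 27.97
tcp_pos: [0.4937, 0.2973, 0.0304]
ee_rot: [[-0.254, -0.967, 0.001], [-0.967, 0.254, 0.001], [-0.001, -0.001, -1.0]]
wrist_force: [0.1, 1.0, 0.4]
gripper_width: 0.994
gripper_force: 0.0
```

Emit:
{"api": "servo_tool", "payload": {
  "slide": [
    [0,0,0],
    [0,0,0],
    [0,0,0],
    [0,0,0],
    [0,0,0]
  ],
  "spin": [0,0,0,0,0],
  "grip": [0.15,0.2,0.25,0.28,0.31]
}}

```text
time_s: 28.38
tcp_pos: [0.4934, 0.297, 0.0297]
ee_rot: [[-0.253, -0.967, -0.0], [-0.967, 0.253, 0.0], [-0.0, 0.0, -1.0]]
wrist_force: [-0.3, 0.1, -0.4]
gripper_width: 0.733
gripper_force: 0.0
```

Emit:
{"api": "servo_tool", "payload": {
  "slide": [
    [0,0,0],
    [0,0,0],
    [0,0,0],
    [0,0,0],
    [0,0,0]
  ],
  "spin": [0,0,0,0,0],
  "grip": [0.33,0.36,0.4,0.5,0.5]
}}

```text
time_s: 28.8
tcp_pos: [0.4934, 0.297, 0.0296]
ee_rot: [[-0.253, -0.967, -0.0], [-0.967, 0.253, -0.0], [0.0, 0.0, -1.0]]
wrist_force: [-0.0, 0.9, -0.3]
gripper_width: 0.54
gripper_force: 0.0
```

```bash
python3 - <<'E'
from h import *
go(.477,-.061,.14,164.3)
E
```

```text
t 28.80 p [0.4934 0.297  0.0296] ang 165.32 tilt [-0.0001 -0.0001] j [ 47.  28. -19.  -0. -43. -62.] w 0.540 f 0.0 F [-0.   0.9 -0.3]
 -> slide [ 0.3505 -0.0749 -0.1103] spin 1.02
```

```bash
python3 - <<'E'
from h import *
c=shot("wrist"); W=c["W"]; s=sense(); p=np.array(s["tcp_pos"]);T=np.array(s["ee_rot"]); L=(W-p)@T*1000
a=shot("scene"); print(s["gripper_width"],s["gripper_force"],s["wrist_force"])
Ws=a["W"]; P=Ws[mask(Ws,.006,.022,(.491,.293),.1)]; print(len(P),np.median(P[:,2]),cv2.minAreaRect(P[:,:2].astype(np.float32)))
P=W[mask(W,.006,.022,(.491,.293),.1)]; print("wrist",len(P),np.median(P[:,2]),cv2.minAreaRect(P[:,:2].astype(np.float32)))
for v in range(205,270,10): print(v,[(u,L[v,u].round(0).tolist()) for u in range(240,401,20)])
cv2.imwrite("pics/q9.png",np.hstack([cv2.resize(c["pixels"][120:320,200:440],(480,400)),cv2.resize(a["pixels"][240:340,250:330],(320,400))]))
E
```

```text
0.5267613027769947 0.0 [0.16827441 0.12190236 0.33780019]
1780 0.01088033564607871 ((0.4976840317249298, 0.31909075379371643), (0.11320461332798004, 0.06313265115022659), 75.19766235351562)
wrist 23452 0.01300017198361196 ((0.4903635084629059, 0.2899651527404785), (0.15175718069076538, 0.06224376708269119), 75.30615997314453)
205 [(240, [11.0, -47.0, 29.0]), (260, [11.0, -35.0, 29.0]), (280, [15.0, -21.0, 16.0]), (300, [14.0, -10.0, 17.0]), (320, [14.0, 1.0, 17.0]), (340, [15.0, 12.0, 15.0]), (360, [15.0, 24.0, 16.0]), (380, [11.0, 37.0, 29.0]), (400, [11.0, 49.0, 28.0])]
215 [(240, [4.0, -47.0, 29.0]), (260, [4.0, -36.0, 30.0]), (280, [8.0, -22.0, 17.0]), (300, [9.0, -10.0, 16.0]), (320, [9.0, 1.0, 16.0]), (340, [9.0, 12.0, 17.0]), (360, [9.0, 24.0, 16.0]), (380, [5.0, 37.0, 28.0]), (400, [5.0, 49.0, 28.0])]
225 [(240, [-2.0, -48.0, 28.0]), (260, [-2.0, -36.0, 29.0]), (280, [2.0, -22.0, 18.0]), (300, [2.0, -10.0, 17.0]), (320, [2.0, 1.0, 17.0]), (340, [3.0, 13.0, 16.0]), (360, [3.0, 24.0, 16.0]), (380, [-2.0, 38.0, 28.0]), (400, [-2.0, 50.0, 28.0])]
235 [(240, [-9.0, -49.0, 31.0]), 
[... 294 characters left out ...]
0, -22.0, 17.0]), (300, [-10.0, -11.0, 17.0]), (320, [-10.0, 1.0, 17.0]), (340, [-10.0, 13.0, 16.0]), (360, [-10.0, 24.0, 17.0]), (380, [9.0, 28.0, -28.0]), (400, [-15.0, 51.0, 30.0])]
255 [(240, [11.0, -32.0, -43.0]), (260, [10.0, -24.0, -41.0]), (280, [-16.0, -22.0, 17.0]), (300, [-16.0, -11.0, 17.0]), (320, [-16.0, 1.0, 16.0]), (340, [-17.0, 13.0, 18.0]), (360, [-16.0, 25.0, 17.0]), (380, [9.0, 26.0, -39.0]), (400, [11.0, 34.0, -43.0])]
265 [(240, [33.0, -19.0, -97.0]), (260, [33.0, -14.0, -97.0]), (280, [33.0, -9.0, -97.0]), (300, [33.0, -4.0, -97.0]), (320, [33.0, 1.0, -97.0]), (340, [33.0, 6.0, -97.0]), (360, [33.0, 11.0, -96.0]), (380, [33.0, 15.0, -96.0]), (400, [33.0, 21.0, -96.0])]
```

View pics/q9.png

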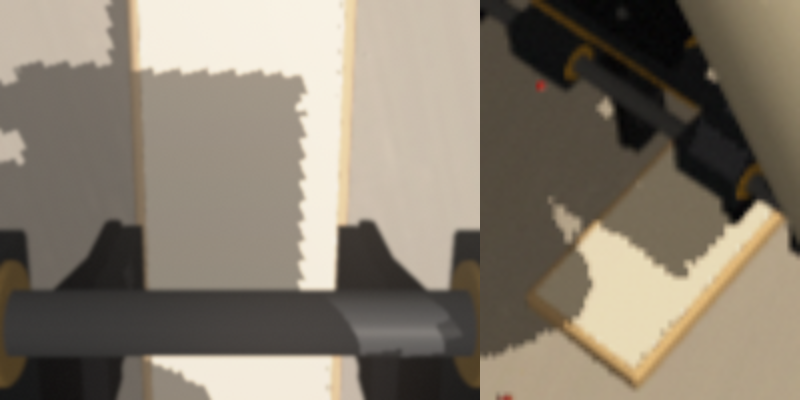

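The wrist crop shows the fingertips at (120,225) and (360,225) overlapping the shelf's edges from above. So the real tips end well short of the stated 25 mm, which also explains the failed grasp. I'll measure where they end.

```bash
python3 - <<'E'
from h import *
s=sense(); p=np.array(s["tcp_pos"]);T=np.array(s["ee_rot"])
for k in("scene","wrist","top"):
    c=shot(k); L=(c["W"]-p)@T*1000; g=c["pixels"].max(-1)
    m=(g<45)&(abs(L[...,0])<16)&(abs(L[...,1])>18)&(abs(L[...,1])<60)&(L[...,2]<14)&(L[...,2]>-60)
    for sg in(-1,1):
        q=L[m&(L[...,1]*sg>0)]
        if len(q)>10: print(k,sg,len(q),"z pct 50,90,98,100",np.percentile(q[:,2],[50,90,98,100]).round(1),"x",np.percentile(q[:,0],[2,98]).round(1),"|y|",np.percentile(abs(q[q[:,2]>-25][:,1]),[2,98]).round(1) if (q[:,2]>-25).any() else "")
print(s["gripper_width"])
E
```

```text
scene -1 101 z pct 50,90,98,100 [-31.7 -16.9 -14.2 -12.8] x [-13.1   6.6] |y| [21.3 28.6]
scene 1 16 z pct 50,90,98,100 [-19.5 -17.2 -16.6 -16.5] x [-13.5  -3.3] |y| [25.5 32.3]
wrist -1 899 z pct 50,90,98,100 [-35.8 -20.8 -17.  -14.2] x [-5.6 11.5] |y| [21.3 29.2]
wrist 1 15 z pct 50,90,98,100 [-58.7 -56.9 -56.5 -56.4] x [-5.7 -0.2] |y| 
0.5140959505931583
```

Both cameras put the tips about 14 mm behind the reported TCP, so the shelf grasp needs TCP z ≈ −0.010. Reopen and lower.

Emit:
{"api": "servo_tool", "payload": {
  "slide": [
    [0,0,0],
    [0,0,0],
    [0,0,0],
    [0,0,0],
    [0,0,0]
  ],
  "spin": [0,0,0,0,0],
  "grip": [0,0,0,0,0]
}}

```text
time_s: 29.47
tcp_pos: [0.4934, 0.297, 0.0297]
ee_rot: [[-0.253, -0.967, 0.0], [-0.967, 0.253, 0.0], [-0.0, -0.0, -1.0]]
wrist_force: [0.1, 0.9, 0.1]
gripper_width: 0.796
gripper_force: 0.0
```

Emit:
{"api": "servo_tool", "payload": {
  "slide": [
    [0,0,0],
    [0,0,0.008],
    [0,0,0.016],
    [0,0,0.023],
    [0,0,0.027]
  ],
  "spin": [0,0,0,0,0],
  "grip": [0,0,0,0,0]
}}

```text
time_s: 29.88
tcp_pos: [0.4926, 0.2963, 0.001]
ee_rot: [[-0.254, -0.967, -0.002], [-0.967, 0.254, -0.002], [0.002, 0.001, -1.0]]
wrist_force: [-0.1, 0.4, 0.3]
gripper_width: 0.996
gripper_force: 0.0
```

Emit:
{"api": "servo_tool", "payload": {
  "slide": [
    [0,0,0.003],
    [0,0,0.006],
    [0,0,0.009],
    [0,0,0.009],
    [0,0,0.009]
  ],
  "spin": [0,0,0,0,0],
  "grip": [0,0,0,0,0]
}}

```text
time_s: 30.3
tcp_pos: [0.4934, 0.297, -0.0064]
ee_rot: [[-0.253, -0.967, -0.0], [-0.967, 0.253, -0.0], [0.0, -0.0, -1.0]]
wrist_force: [-0.5, 0.5, -0.7]
gripper_width: 1.0
gripper_force: 0.0
```

```bash
cat > tip.py <<'E'
from h import *
go(.4924,.2961,-.010,165.3)
s=sense(); p=np.array(s["tcp_pos"]);T=np.array(s["ee_rot"])
for k in("scene","wrist"):
    c=shot(k); W=c["W"]; L=(W-p)@T*1000; g=c["pixels"].max(-1)
    m=(g<45)&(abs(L[...,0])<13)&(abs(L[...,1])>18)&(abs(L[...,1])<62)&(W[...,2]<.05)&(W[...,2]>-.01)
    for sg in(-1,1):
        q=W[m&(L[...,1]*sg>0)]
        if len(q)>10: print(k,sg,len(q),"world z min",np.percentile(q[:,2],[0,2,10]).round(4))
E
python3 tip.py
```

```text
t 30.30 p [ 0.4934  0.297  -0.0064] ang 165.32 tilt [-0.     -0.0001] j [ 47.  31. -21.   0. -38. -62.] w 1.000 f 0.0 F [-0.5  0.5 -0.7]
 -> slide [0.0012 0.0007 0.0036] spin 0.02
scene -1 74 world z min [-0.0009  0.0071  0.0105]
wrist -1 1034 world z min [0.01   0.0121 0.0163]
wrist 1 439 world z min [0.0105 0.0118 0.0167]
```

Emit:
{"api": "servo_tool", "payload": {
  "slide": [
    [0,0,0.002],
    [0,0,0.004],
    [0,0,0.004],
    [0,0,0.004],
    [0,0,0.004]
  ],
  "spin": [0,0,0,0,0],
  "grip": [0,0,0.1,0.15,0.2]
}}

```text
time_s: 30.82
tcp_pos: [0.4934, 0.297, -0.0103]
ee_rot: [[-0.253, -0.967, 0.0], [-0.967, 0.253, -0.0], [0.0, -0.0, -1.0]]
wrist_force: [0.3, -0.2, 0.6]
gripper_width: 0.859
gripper_force: 0.0
```

Emit:
{"api": "servo_tool", "payload": {
  "slide": [
    [0,0,0],
    [0,0,0],
    [0,0,0],
    [0,0,0],
    [0,0,0]
  ],
  "spin": [0,0,0,0,0],
  "grip": [0.23,0.26,0.29,0.32,0.35]
}}

```text
time_s: 31.23
tcp_pos: [0.4932, 0.2971, -0.0103]
ee_rot: [[-0.253, -0.967, -0.0], [-0.967, 0.253, 0.0], [0.0, 0.0, -1.0]]
wrist_force: [-1.4, 0.4, 0.5]
gripper_width: 0.713
gripper_force: 30.0
```

Emit:
{"api": "servo_tool", "payload": {
  "slide": [
    [0,0,0],
    [0,0,0],
    [0,0,0],
    [0,0,0],
    [0,0,0]
  ],
  "spin": [0,0,0,0,0],
  "grip": [0.4,0.4,0.4,0.4,0.4]
}}

```text
time_s: 31.65
tcp_pos: [0.4932, 0.297, -0.0103]
ee_rot: [[-0.253, -0.967, -0.0], [-0.967, 0.253, -0.0], [0.0, 0.0, -1.0]]
wrist_force: [-2.8, 1.2, 0.7]
gripper_width: 0.708
gripper_force: 30.0
```

```bash
python3 - <<'E'
from h import *
go(.477,-.061,.11,164.3)
E
```

```text
t 31.65 p [ 0.4932  0.297  -0.0103] ang 165.32 tilt [-0.0002 -0.    ] j [ 47.  31. -21.  -0. -38. -62.] w 0.708 f 30.0 F [-2.8  1.2  0.7]
 -> slide [ 0.3505 -0.075  -0.1203] spin 1.02
```

Emit:
{"api": "servo_tool", "payload": {
  "slide": [
    [0,0,-0.008],
    [0,0,-0.02],
    [0,0,-0.035],
    [0,0,-0.05],
    [0,0,-0.065]
  ],
  "spin": [0,0,0,0,0],
  "grip": [0.4,0.4,0.4,0.4,0.4]
}}

```text
time_s: 32.07
tcp_pos: [0.4931, 0.2965, 0.0551]
ee_rot: [[-0.254, -0.967, -0.001], [-0.967, 0.254, -0.001], [0.001, 0.001, -1.0]]
wrist_force: [-0.1, 0.6, -2.6]
gripper_width: 0.707
gripper_force: 30.0
```

Emit:
{"api": "servo_tool", "payload": {
  "slide": [
    [0,0,-0.012],
    [0,0,-0.024],
    [0,0,-0.036],
    [0,0,-0.045],
    [0,0,-0.045]
  ],
  "spin": [0,0,0,0,0],
  "grip": [0.4,0.4,0.4,0.4,0.4]
}}

```text
time_s: 32.48
tcp_pos: [0.4943, 0.2976, 0.1018]
ee_rot: [[-0.253, -0.967, 0.003], [-0.967, 0.253, 0.002], [-0.003, -0.002, -1.0]]
wrist_force: [0.6, 0.7, -3.3]
gripper_width: 0.707
gripper_force: 30.0
```

```bash
python3 - <<'E'
from h import *
go(.477,-.061,.11,164.3)
s=sense(); p=np.array(s["tcp_pos"]);T=np.array(s["ee_rot"])
for k in("scene","wrist"):
    c=shot(k); L=(c["W"]-p)@T*1000; g=c["pixels"].min(-1)
    m=(L[...,2]>-40)&(L[...,2]<15)&(abs(L[...,0])<95)&(abs(L[...,1])<40)&(g>70)
    q=L[m]; A=np.c_[q[:,:2],np.ones(len(q))]
    for _ in range(4):
        f=np.linalg.lstsq(A,q[:,2],rcond=None)[0]; r=abs(A@f-q[:,2]); ok=r<2.5; A,q=A[ok],q[ok]
    print(k,len(q),"plane slopes",f[:2].round(4),"z0 %.1f"%f[2],cv2.minAreaRect(q[:,:2].astype(np.float32)))
E
```

```text
t 32.48 p [0.4943 0.2976 0.1018] ang 165.33 tilt [0.003  0.0024] j [ 47.  23. -15.   0. -52. -62.] w 0.707 f 30.0 F [ 0.6  0.7 -3.3]
 -> slide [ 0.3513 -0.074  -0.0092] spin 1.03
scene 1701 plane slopes [0.002  0.0069] z0 -21.2 ((-9.597274780273438, 2.2146549224853516), (135.97947692871094, 60.475589752197266), 0.3052968382835388)
wrist 30645 plane slopes [ 0.002  -0.0015] z0 -22.1 ((22.501113891601562, -3.1762542724609375), (70.7024917602539, 122.58744812011719), 89.98360443115234)
```

Shelf held level. Carrying it over.

Emit:
{"api": "servo_tool", "payload": {
  "slide": [
    [0.02,-0.0043,0],
    [0.048,-0.0102,0],
    [0.078,-0.0166,0],
    [0.108,-0.023,0],
    [0.138,-0.0295,0]
  ],
  "spin": [0,0,0,0,0],
  "grip": [0.4,0.4,0.4,0.4,0.4]
}}

```text
time_s: 33.0
tcp_pos: [0.4858, 0.1544, 0.0985]
ee_rot: [[-0.253, -0.967, -0.002], [-0.967, 0.253, -0.001], [0.002, 0.002, -1.0]]
wrist_force: [0.9, -0.6, -2.3]
gripper_width: 0.708
gripper_force: 30.0
```

Emit:
{"api": "servo_tool", "payload": {
  "slide": [
    [0.03,-0.0064,0],
    [0.06,-0.0128,0],
    [0.09,-0.0192,0],
    [0.12,-0.0256,0],
    [0.15,-0.032,0]
  ],
  "spin": [0,0,0,0,0],
  "grip": [0.4,0.4,0.4,0.4,0.4]
}}

```text
time_s: 33.42
tcp_pos: [0.4788, 0.0012, 0.0988]
ee_rot: [[-0.253, -0.967, -0.002], [-0.967, 0.253, -0.0], [0.001, 0.002, -1.0]]
wrist_force: [0.1, -0.3, -2.9]
gripper_width: 0.71
gripper_force: 30.0
```

Emit:
{"api": "servo_tool", "payload": {
  "slide": [
    [0.026,-0.0055,0],
    [0.046,-0.01,0],
    [0.0625,-0.0133,0],
    [0.0625,-0.0133,0],
    [0.0625,-0.0133,0]
  ],
  "spin": [0,0.5,1,1,1],
  "grip": [0.4,0.4,0.4,0.4,0.4]
}}

```text
time_s: 33.83
tcp_pos: [0.4761, -0.0617, 0.0988]
ee_rot: [[-0.272, -0.962, -0.002], [-0.962, 0.272, -0.0], [0.001, 0.002, -1.0]]
wrist_force: [-0.0, -0.0, -2.7]
gripper_width: 0.71
gripper_force: 30.0
```

Emit:
{"api": "servo_tool", "payload": {
  "slide": [
    [0,0,0],
    [0,0,0.005],
    [0,0,0.01],
    [0,0,0.01],
    [0,0,0.01]
  ],
  "spin": [0,0,0,0,0],
  "grip": [0.4,0.4,0.4,0.4,0.4]
}}

```text
time_s: 34.25
tcp_pos: [0.4765, -0.0605, 0.0891]
ee_rot: [[-0.269, -0.963, -0.001], [-0.963, 0.269, -0.0], [0.001, 0.001, -1.0]]
wrist_force: [0.0, -0.7, -2.5]
gripper_width: 0.709
gripper_force: 30.0
```

```bash
cat > sh.py <<'E'
from h import *
go(.477,-.061,.063,164.27)
ex=np.array([np.sin(np.radians(74.27)),-np.cos(np.radians(74.27))]); ey=np.array([-ex[1],ex[0]]); b=np.array([.477,-.061])
for k in("scene","top"):
    c=shot(k); W=c["W"]; g=c["pixels"].min(-1).astype(int)
    q=W[mask(W,.076,.13,b,.1)&(g>55)]
    h=np.histogram(q[:,2],np.arange(.07,.135,.003)); z=h[1][h[0].argmax()]+.0015; q=q[abs(q[:,2]-z)<.006]
    A=np.c_[q[:,:2],np.ones(len(q))]; f=np.linalg.lstsq(A,q[:,2],rcond=None)[0]
    r=cv2.minAreaRect(q[:,:2].astype(np.float32)); d=np.array(r[0])-b
    print(k,len(q),"z %.4f"%np.median(q[:,2]),"slope",f[:2].round(3),r,"batt mm",(d@ex*1000).round(1),(d@ey*1000).round(1))
E
python3 sh.py
```

```text
t 34.25 p [ 0.4765 -0.0605  0.0891] ang 164.38 tilt [-0.0015 -0.0003] j [ 12.  16. -29.  -0. -45. -28.] w 0.709 f 30.0 F [ 0.  -0.7 -2.5]
 -> slide [ 0.0003 -0.0006  0.0261] spin 0.11
scene 1029 z 0.1100 slope [0.002 0.003] ((0.4791477620601654, -0.06448701024055481), (0.16025567054748535, 0.07160942256450653), 73.9998779296875) batt mm 3.0 -2.8
top 0 z nan slope [0. 0.] ((0.0, 0.0), (0.0, 0.0), 0.0) batt mm -475.7 -70.6
  return _methods._mean(a, axis=axis, dtype=dtype,
  ret = ret.dtype.type(ret / rcount)
```

Emit:
{"api": "servo_tool", "payload": {
  "slide": [
    [0,0,0.006],
    [0,0,0.012],
    [0,0,0.018],
    [0,0,0.022],
    [0,0,0.024]
  ],
  "spin": [0,0,0,0,0],
  "grip": [0.4,0.4,0.4,0.4,0.4]
}}

```text
time_s: 34.77
tcp_pos: [0.4762, -0.0611, 0.0646]
ee_rot: [[-0.27, -0.963, -0.002], [-0.963, 0.27, -0.0], [0.001, 0.002, -1.0]]
wrist_force: [-0.2, 0.0, -2.8]
gripper_width: 0.709
gripper_force: 30.0
```

Emit:
{"api": "servo_tool", "payload": {
  "slide": [
    [0,0,0.001],
    [0,0,0.0015],
    [0,0,0.002],
    [0,0,0.002],
    [0,0,0.002]
  ],
  "spin": [0,0,0,0,0],
  "grip": [0.4,0.4,0.4,0.4,0.4]
}}

```text
time_s: 35.18
tcp_pos: [0.4771, -0.061, 0.0639]
ee_rot: [[-0.27, -0.963, 0.0], [-0.963, 0.27, 0.0], [-0.0, -0.0, -1.0]]
wrist_force: [-0.1, 0.3, -2.4]
gripper_width: 0.71
gripper_force: 30.0
```

```bash
python3 sh.py 2>/dev/null
```

```text
t 35.18 p [ 0.4771 -0.061   0.0639] ang 164.32 tilt [0.0005 0.0001] j [ 12.  18. -31.   0. -42. -28.] w 0.710 f 30.0 F [-0.1  0.3 -2.4]
 -> slide [0.     0.0001 0.0009] spin 0.05
scene 1022 z 0.0848 slope [0.007 0.004] ((0.47982358932495117, -0.06253767013549805), (0.15809868276119232, 0.07196521759033203), 73.74968719482422) batt mm 3.1 -0.7
top 0 z nan slope [0. 0.] ((0.0, 0.0), (0.0, 0.0), 0.0) batt mm -475.7 -70.6
```

Still carrying the weight; lower 1 mm per row until the force changes.

Emit:
{"api": "servo_tool", "payload": {
  "slide": [
    [0,0,0.0005],
    [0,0,0.001],
    [0,0,0.0015],
    [0,0,0.002],
    [0,0,0.002]
  ],
  "spin": [0,0,0,0,0],
  "grip": [0.4,0.4,0.4,0.4,0.4]
}}

```text
time_s: 35.7
tcp_pos: [0.4769, -0.061, 0.0617]
ee_rot: [[-0.27, -0.963, -0.0], [-0.963, 0.27, -0.0], [0.0, 0.0, -1.0]]
wrist_force: [0.3, 0.2, -2.1]
gripper_width: 0.706
gripper_force: 30.0
```

```bash
python3 sh.py 2>/dev/null
```

```text
t 35.70 p [ 0.4769 -0.061   0.0617] ang 164.33 tilt [-0.     -0.0001] j [ 12.  18. -31.   0. -41. -28.] w 0.706 f 30.0 F [ 0.3  0.2 -2.1]
 -> slide [-0.     -0.0001 -0.0013] spin 0.06
scene 1014 z 0.0827 slope [0.003 0.001] ((0.47970128059387207, -0.0643051490187645), (0.15777820348739624, 0.07173889875411987), 74.27195739746094) batt mm 3.5 -2.4
top 0 z nan slope [0. 0.] ((0.0, 0.0), (0.0, 0.0), 0.0) batt mm -475.7 -70.6
```

Emit:
{"api": "servo_tool", "payload": {
  "slide": [
    [0,0,0.0003],
    [0,0,0.0006],
    [0,0,0.001],
    [0,0,0.001],
    [0,0,0.001]
  ],
  "spin": [0,0,0,0,0],
  "grip": [0.4,0.4,0.4,0.4,0.4]
}}

```text
time_s: 36.22
tcp_pos: [0.4771, -0.061, 0.0617]
ee_rot: [[-0.27, -0.963, 0.0], [-0.963, 0.27, -0.0], [0.0, -0.001, -1.0]]
wrist_force: [-2.9, 0.5, 6.3]
gripper_width: 0.71
gripper_force: 30.0
```

Contact (force reversed to +6 N). Back off 0.7 mm, open slowly, then rise.

Emit:
{"api": "servo_tool", "payload": {
  "slide": [
    [0,0,-0.0004],
    [0,0,-0.0007],
    [0,0,-0.0007],
    [0,0,-0.0007],
    [0,0,-0.0007]
  ],
  "spin": [0,0,0,0,0],
  "grip": [0.4,0.4,0.28,0.26,0.24]
}}

```text
time_s: 36.63
tcp_pos: [0.4773, -0.0609, 0.0614]
ee_rot: [[-0.27, -0.963, 0.001], [-0.963, 0.27, 0.0], [-0.0, -0.001, -1.0]]
wrist_force: [-1.0, 0.5, -0.3]
gripper_width: 0.744
gripper_force: 0.0
```

Emit:
{"api": "servo_tool", "payload": {
  "slide": [
    [0,0,0],
    [0,0,0],
    [0,0,0],
    [0,0,0],
    [0,0,0]
  ],
  "spin": [0,0,0,0,0],
  "grip": [0.2,0.15,0.1,0.05,0]
}}

```text
time_s: 37.05
tcp_pos: [0.477, -0.061, 0.0614]
ee_rot: [[-0.27, -0.963, 0.0], [-0.963, 0.27, 0.0], [-0.0, -0.0, -1.0]]
wrist_force: [0.1, -0.0, 0.3]
gripper_width: 0.952
gripper_force: 0.0
```

```bash
python3 sh.py 2>/dev/null
```

```text
t 37.05 p [ 0.477  -0.061   0.0614] ang 164.32 tilt [0. 0.] j [ 12.  18. -31.  -0. -41. -28.] w 0.952 f 0.0 F [ 0.1 -0.   0.3]
 -> slide [ 0.     -0.0001 -0.0016] spin 0.05
scene 1108 z 0.0826 slope [0.003 0.002] ((0.48596999049186707, -0.0666465014219284), (0.16003377735614777, 0.07940669357776642), 78.31354522705078) batt mm 10.2 -3.0
top 0 z nan slope [0. 0.] ((0.0, 0.0), (0.0, 0.0), 0.0) batt mm -475.7 -70.6
```

Rise straight up, then move away along +y.

Emit:
{"api": "servo_tool", "payload": {
  "slide": [
    [0,0,0],
    [0,0,-0.008],
    [0,0,-0.02],
    [0,0,-0.04],
    [0,0,-0.065]
  ],
  "spin": [0,0,0,0,0],
  "grip": [0,0,0,0,0]
}}

```text
time_s: 37.57
tcp_pos: [0.4758, -0.0612, 0.1265]
ee_rot: [[-0.27, -0.963, -0.003], [-0.963, 0.27, -0.0], [0.001, 0.003, -1.0]]
wrist_force: [0.2, 0.1, -0.6]
gripper_width: 1.002
gripper_force: 0.0
```

Emit:
{"api": "servo_tool", "payload": {
  "slide": [
    [0,0,-0.03],
    [0,0,-0.06],
    [-0.03,0,-0.08],
    [-0.065,0,-0.08],
    [-0.1,0,-0.08]
  ],
  "spin": [0,0,0,0,0],
  "grip": [0,0,0,0,0]
}}

```text
time_s: 37.98
tcp_pos: [0.5049, 0.0362, 0.2093]
ee_rot: [[-0.272, -0.962, 0.005], [-0.962, 0.272, 0.002], [-0.003, -0.004, -1.0]]
wrist_force: [0.3, 0.2, -0.5]
gripper_width: 1.001
gripper_force: 0.0
```

Emit:
{"api": "servo_tool", "payload": {
  "slide": [
    [-0.035,0,0],
    [-0.07,0,0],
    [-0.105,0,0],
    [-0.14,0,0],
    [-0.17,0,0]
  ],
  "spin": [0,0,0,0,0],
  "grip": [0,0,0,0,0]
}}

```text
time_s: 38.4
tcp_pos: [0.5501, 0.2011, 0.2071]
ee_rot: [[-0.269, -0.963, 0.001], [-0.963, 0.269, 0.0], [-0.001, -0.001, -1.0]]
wrist_force: [0.3, -0.8, 0.1]
gripper_width: 1.003
gripper_force: 0.0
```

```bash
python3 sh.py 2>/dev/null; python3 - <<'E'
from h import *
for k in("top","scene"):
    c=shot(k); W=c["W"]
    for xy in((.646,.073),(.633,-.070)):
        P=W[mask(W,.034,.046,xy,.03)]; print(k,len(P),cv2.minEnclosingCircle(P[:,:2].astype(np.float32)) if len(P)>5 else "")
    if k=="top": a=cv2.resize(c["pixels"][120:280,320:480],(400,400))
    else: b=cv2.resize(c["pixels"][70:230,300:460],(400,400))
cv2.imwrite("pics/fin.png",np.hstack([a,b]))
E
```

```text
t 38.40 p [0.5501 0.2011 0.2071] ang 164.37 tilt [0.0008 0.0004] j [ 36.  18.  -6.   0. -66. -52.] w 1.003 f 0.0 F [ 0.3 -0.8  0.1]
 -> slide [ 2.722e-01 -1.000e-04  1.439e-01] spin 0.10
scene 1499 z 0.0825 slope [ 0.008 -0.001] ((0.47571220993995667, -0.06174413114786148), (0.1599457859992981, 0.06263267248868942), 74.30011749267578) batt mm -1.0 -1.1
top 2501 z 0.0830 slope [0.001 0.002] ((0.47662195563316345, -0.06261773407459259), (0.15850135684013367, 0.062047962099313736), 74.41839599609375) batt mm 0.1 -1.7
top 99 ((0.6472578048706055, 0.07263806462287903), 0.013204468414187431)
top 98 ((0.6333373785018921, -0.07043831050395966), 0.012889816425740719)
scene 93 ((0.6452155113220215, 0.07275109738111496), 0.014357911422848701)
scene 0
```

View pics/fin.png

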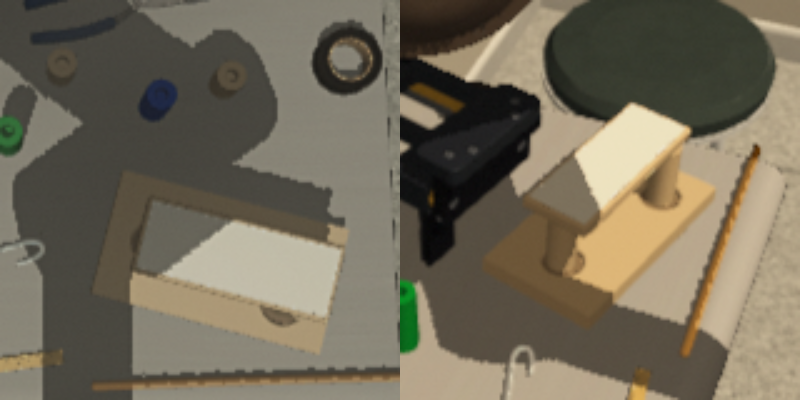

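The final views show the shelf level on the posts, top crop (240,258), within 2 mm of the batt centre and less than 0.2° off its length. Both short posts, at (62,65) and (232,75), are where they started.

```bash
python3 -c "
from station import *
print(finish_job())"
```

```text
the job is handed in; nothing more can be done
None
```

I handed the job in: the three tall posts stand in the batt's recesses with the half shelf level on top, about 2 mm off centre; one tall post tilted to about 30° during a bad grasp but was righted, and both short posts are where they started.

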